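Unload the leak-test vacuum chamber and sort the jars

TASK

The leak test is over: turn the yellow vent tap on the sealed lid fully open to let the vacuum go, then lift the lid off and set it down on the round cork rest. Stand every jar from the chamber upright in the tray of its tag's colour (green tag: green pass tray, red tag: red reject tray), setting them down rather than dropping them and leaving the other things on the table alone. Then put the lid squarely back on the empty chamber and turn the tap fully shut again.

Things in the scene. Friction and masses are not known exactly. Their poses are not given: they have to be found in the camera images.
- lid_grip (a point): Grip point of the lid's black block handle (26 mm along the lid's x, 70 mm along its y, 44 mm tall), on the lid's centre axis, 36 mm above the lid plate's underside and 20 mm below the handle's top. Axes are the lid's: z up, vent tap 75 mm out in +x. Lid seated: this point is 36 mm above chamber_mouth; lid on the cork rest: 54 mm above rest_top.
- lid: The loose lid, about 500 g: clear round plate 248 mm across, 12 mm thick; origin at the centre of the plate's underside, which lies on the chamber rim when seated. Under the plate a round plug 204 mm across with bevelled edge reaches 18 mm down into the chamber mouth, and the lid stands on it on the cork rest. Any turn about the vertical will do.
- tap_grip (a point): Centre of the yellow bar handle of the vent tap on the lid: bar 52 mm long (its x), 12 mm wide (its y), 18 mm tall, on a slim brass stem (10 mm); the bar's underside is 30 mm and this point 39 mm above the underside of the lid plate. It turns about the vertical axis through this point.
- tap (a joint): Vent tap angle, rad: 0 = shut (bar along the lid's x, pointing at the black handle), 1.57 = fully open (bar crosswise, a quarter turn anticlockwise seen from above). Stays where left, light friction (0.05 N m). Shut or part open, the vacuum holds the lid fast; from about 1.2 up the lid is free. Keep it open until the lid is seated again: with the tap shut the lid will not seat.
- chamber_mouth (a point): Centre of the mouth, in the rim's plane, of the fixed round aluminium vacuum chamber: outer diameter 234 mm, inner diameter 212 mm (a shallow groove runs round inside, 10 to 23 mm below the rim), rim 75 mm above the table, inner floor 10 mm above the table (65 mm below this point). The jars stand on its floor.
- rest_top (a point): Centre of the top face of the fixed round cork mat (lid rest) on the table, 210 mm across, 6 mm thick.
- pass_tray_floor (a point): Centre of the inner floor of the pass tray, a fixed wooden tray with GREEN rim and floor: outside 115 mm (its x) by 175 mm (its y), walls 4 mm thick and 16 mm tall, floor 4 mm thick.
- reject_tray_floor (a point): Centre of the inner floor of the reject tray, like the pass tray but with RED rim and floor.
- green_a_mid (a point): Centre (half-way up) of a small amber jar with a white cap and a round GREEN tag (29 mm) on top; an upright cylinder 38 mm in diameter, 40 mm tall, about 80 g, z up when upright. It starts in the chamber, and may be absent (None).
- green_b_mid (a point): Centre (half-way up) of a small amber jar with a white cap and a round GREEN tag (29 mm) on top; an upright cylinder 38 mm in diameter, 40 mm tall, about 80 g, z up when upright. It starts in the chamber, and may be absent (None).
- green_c_mid (a point): Centre (half-way up) of a small amber jar with a white cap and a round GREEN tag (29 mm) on top; an upright cylinder 38 mm in diameter, 40 mm tall, about 80 g, z up when upright. It starts in the chamber, and may be absent (None).
- red_a_mid (a point): Centre (half-way up) of a small amber jar with a white cap and a round RED tag (29 mm) on top; an upright cylinder 38 mm in diameter, 40 mm tall, about 80 g, z up when upright. It starts in the chamber, and may be absent (None).
- red_b_mid (a point): Centre (half-way up) of a small amber jar with a white cap and a round RED tag (29 mm) on top; an upright cylinder 38 mm in diameter, 40 mm tall, about 80 g, z up when upright. It starts in the chamber, and may be absent (None).
- bottle_white: Bystander, leave alone: clear bottle with white cap, 56 mm across, 120 mm tall; origin at the centre of its underside.
- bottle_yellow: Bystander, leave alone: amber bottle with yellow cap, 56 mm across, 110 mm tall; origin at the centre of its underside.
- spare_cap: Bystander, leave alone: loose white jar cap, 38 mm across, 13 mm tall, near the trays; origin at the centre of its underside.
- spare_jar: Bystander, leave alone: green glass jar with white cap, 48 mm across, 60 mm tall; origin at the centre of its underside.
- tag_roll: Bystander, leave alone: cardboard tag roll, 52 mm across, 22 mm tall; origin at the centre of its underside.
Mind the look-alikes: they are no part of the job. Leave any blue look-alike of the part that bears pass_tray_floor alone.

How it is judged (in metres and radians):
On the way, in this order (a step that is already met when the one before it is completed fails the run):
1. vent tap turned open (1.2 rad or more) while the lid is still seated (value of joint tap above 1.2 rad and height (world z) of lid_grip between 0.106 and 0.115 m and horizontal distance between lid_grip and chamber_mouth below 0.009 m and angle between lid_grip's own z axis and vertical below 0.05 rad), for 0.2 s.
2. lid set down level on the cork rest (centre within 45 mm) and let go (horizontal distance between lid_grip and rest_top below 0.045 m and height (world z) of lid_grip below 0.068 m and angle between lid_grip's own z axis and vertical below 0.1 rad and contact force between the fingers and lid below 0.05 N), for 0.2 s.
3. every jar stands upright in the tray of its tag's colour and is let go (x of green_a_mid in the frame of pass_tray_floor between -0.05 and 0.05 m and y of green_a_mid in the frame of pass_tray_floor between -0.08 and 0.08 m and z of each of green_a_mid, green_b_mid, green_c_mid in the frame of pass_tray_floor below 0.028 m and angle between each of green_a_mid, green_b_mid, green_c_mid, red_a_mid, red_b_mid's own z axis and vertical below 0.2 rad and linear speed of each of green_a, green_b, green_c, red_a, red_b below 0.03 m/s and contact force between the fingers and green_a below 0.05 N and x of green_b_mid in the frame of pass_tray_floor between -0.05 and 0.05 m and y of green_b_mid in the frame of pass_tray_floor between -0.08 and 0.08 m and contact force between the fingers and green_b below 0.05 N and x of green_c_mid in the frame of pass_tray_floor between -0.05 and 0.05 m and y of green_c_mid in the frame of pass_tray_floor between -0.08 and 0.08 m and contact force between the fingers and green_c below 0.05 N and x of red_a_mid in the frame of reject_tray_floor between -0.05 and 0.05 m and y of red_a_mid in the frame of reject_tray_floor between -0.08 and 0.08 m and z of each of red_a_mid, red_b_mid in the frame of reject_tray_floor below 0.028 m and contact force between the fingers and red_a below 0.05 N and x of red_b_mid in the frame of reject_tray_floor between -0.05 and 0.05 m and y of red_b_mid in the frame of reject_tray_floor between -0.08 and 0.08 m and contact force between the fingers and red_b below 0.05 N), for 0.2 s.
4. lid seated back on the chamber and let go (height (world z) of lid_grip between 0.106 and 0.115 m and horizontal distance between lid_grip and chamber_mouth below 0.009 m and angle between lid_grip's own z axis and vertical below 0.05 rad and contact force between the fingers and lid below 0.05 N), for 0.2 s.
At the end, for the whole second after the job is handed in: Lid seated flat on the chamber rim (handle point within 4 mm of its seated height, centre within 9 mm), tap shut (below 0.2 rad), every jar upright (within 0.2 rad) on the floor of the tray of its tag's colour, all released and at rest (all of step 3 and all of step 4 and value of joint tap below 0.2 rad and linear speed of lid below 0.02 m/s); the robot touches nothing.
It fails at once if a bystander (bottles, spare cap, spare jar, tag roll) moved more than 30 mm (distance of any of bottle_white, bottle_yellow, spare_cap, spare_jar, tag_roll from where it was at the start of the episode above 0.03 m).
It fails at once if a jar let go in the air (its centre more than 75 mm above the table) ((height (world z) of green_a_mid above 0.075 m and contact force between the fingers and green_a below 0.01 N) or (height (world z) of green_b_mid above 0.075 m and contact force between the fingers and green_b below 0.01 N) or (height (world z) of green_c_mid above 0.075 m and contact force between the fingers and green_c below 0.01 N) or (height (world z) of red_a_mid above 0.075 m and contact force between the fingers and red_a below 0.01 N) or (height (world z) of red_b_mid above 0.075 m and contact force between the fingers and red_b below 0.01 N)).
It fails at once if the lid let go in the air (its handle point more than 150 mm above the table) (height (world z) of lid_grip above 0.15 m and contact force between the fingers and lid below 0.01 N).
Of green_a, green_b, green_c, red_a, red_b only 3 to 4 are there at a start; the rules pass over those that are not, and their reading is None.
At some moment in a run one of green_a, green_b, green_c, red_a, red_b may be knocked a few centimetres aside while the robot is not near it.
It also fails if it takes over 210 s, if anything falls off the work surface, if the arm or the gripper's body presses on something with over 40 N, if the wrist force passes 120 N, or if a joint passes its speed limit or range.

ROBOT

A 6-joint arm with a two-finger parallel gripper is mounted at the origin on the work surface. World frame = base frame: x ahead of the robot, y to its left, z up, the work surface at z = 0. Lengths are in mm, angles in rad, forces in N, time in s.
With the tool pointing down it reaches from about 350 to 775 mm from the base axis. Payload 5.5 kg.
Tool frame: the origin (TCP) lies on the front face of the gripper's body, between the roots of the fingers; the fingertips stand 73 mm ahead of it and the grasp point (between the pads) lies ctrl.hold_point_z ahead of it (ctrl.hold_point_z is the distance from the TCP to the grasp point, in mm); z points along the fingers, x is the direction in which the jaws open and shut, and the axes are right-handed (so a half turn about z gives the same grasp; the last joint's range is limited). The gripper opens to 85 mm and grips with 20 to 120 N. Pads are 22 mm wide; open, the fingers measure 114 mm over their backs; the gripper's body (76 mm by 85 mm) begins 54 mm behind the grasp point. The pads swing forward as they close: fully open they stand 13 mm farther back than shut.
Start: joints at [1.123, 0.313, 0.046, 1.304, 0, 1.431], TCP at [174.226, 548.005, 303.923] pointing down, gripper open.
Joint ranges: [-2.76, 2.76], [-0.86, 1.69], [-1.03, 1.26], [-2.2, 2.34], [-1.47, 1.5], [-3.14, 3.14]. Speed limits (rad/s): [2.57, 2.57, 3.14, 3.14, 3.14, 3.14].

INTERFACE

Orientations are given as a rotation vector (axis times angle).
In Python, from plant import ctrl gives the robot as it stands. The module is installed in compiled form; this text tells all that it offers.
- The arm moves only by the shell command python3 -m inch 'ROWS' [FORCE]. ROWS is JSON, a list of rows, each an object with "dp": the shift along the tool's x, y, z in mm, a list of three; "yaw": the turn about the tool's z in degrees; "jaw": the finger opening in mm, from 0 to 85.4. In form: [{"dp": [dx, dy, dz], "yaw": yaw, "jaw": jaw}, ...]. A call has 1 to 5 rows; each row shifts and turns the commanded pose from where the row before left it, along the tool's axes as they then stand; what a row does not reach is not made up. A row lasts 1/10 s, in which the tool goes at most 50 mm and 8.59 degrees, less where a joint would pass 70% of its speed; a pose out of reach is approached as far as the arm can. A call is refused whole if a number of a shift passes 50 or a number of a turn 8.59, either way. A call with a gripper value outside its range is refused whole. The fingers move at their own pace and stop on an object; FORCE is the grip in N (left out, the last holds). Time passes only in rows, so rows that do not move let the fingers close. It gives the time, the measured TCP pose, the force and the opening at its end, in the units of the state.
- ctrl.read_state(): the state, without advancing time (a new reading comes with each control period).
- ctrl.get_image(name): name is "side" or "top" or "wrist"; returns the picture (420x560x3 uint8, red, green, blue); there is no depth.
- ctrl.camera_model(name): a dict with "mtx" (3x3 intrinsics, pixels), "R" (3x3) and "t" (3): a world point X has camera coordinates R X + t. Camera axes: x right, y down, z forward; pixel columns grow to the right and rows downward; lengths in mm; the calibration is good to about 2 mm. A picture is of the moment at which its call begins: read the wrist's pose just before it. camera_model takes no time and is no camera call; for the wrist camera it gives the pose at the moment of the call.
- ctrl.job_done(): hands the job in, once; it reports no verdict.
Trained networks look in the newest picture that a camera, given by its name, has taken for a name from the list of things; names that differ only in an ending like _2 or _b are one class to them, and where a whole thing is asked for, a point or a joint stands for the part that bears it (a point fixed in the world has none). Each returns a list of dicts, best first, with "confidence" (0 to 1); they miss things now and then, are a little off and sometimes report something else, mostly with a low value. They report only what shows in the picture. A call takes as long as a camera call. They do not tell look-alikes from the thing itself.
- ctrl.find_in(camera, label): "centre" ([x, y, z] in mm, in world coordinates, good to about 4 mm: the middle of the surface that is visible of it).
- ctrl.trace(camera, label): "mask" (420x560 bool, what is visible of it).
The state is a dict: "time_s": time; "joints": joint angles; "qd": joint speeds; "tau": joint torques, N m; "tool_pos": TCP position; "eef_rot": TCP orientation; "force": force on the tool from outside, world axes, zero at the start; "wrist_torque": the same for the moment, N m; "grip_width": opening from 0.0 (shut) to 1.0 (fully open).
Only numpy, scipy, OpenCV 4.12 (cv2) and the standard library are available. Lean on these libraries where they do the work, as an engineer would, in place of code of your own. Each camera call takes 0.05 s, during which the arm holds its last target.

## Working session

There is one attempt and no reset: what is moved stays moved. The work goes in short steps, Python scripts to look and compute and a shell command to move; the robot and the scene stay as the last step left them, time stands still between calls to the robot, and variables do not carry over. Pictures are saved under pics/ and viewed, and the job is handed in when it is done.

```bash
mkdir -p pics; ls; python3 - <<'E'
from plant import ctrl
import cv2
s=ctrl.read_state(); print(s, ctrl.hold_point_z)
for n in ("top","side","wrist"):
    im=ctrl.get_image(n); cv2.imwrite(f"pics/{n}0.png",im[:,:,::-1])
    m=ctrl.camera_model(n); print(n,m)
E
```

```text
pics
{'time_s': 0.0, 'joints': array([1.12339386e+00, 3.14007198e-01, 4.49912581e-02, 1.30358720e+00,
       3.95142444e-07, 1.43120951e+00]), 'qd': array([-0.00181199, -0.00026417, -0.00072327,  0.00075544,  0.00114092,
        0.00081922]), 'tau': array([-5.01126215e-04, -4.80626643e+01,  2.98532957e+01,  1.93104520e-02,
       -1.16672736e-04,  4.18715132e-06]), 'tool_pos': array([174.05259787, 547.63663247, 303.00989599]), 'eef_rot': array([ 2.53504275e+00,  1.85412984e+00, -2.50124145e-03]), 'force': array([-0.09710249, -0.15297943, -1.52008402]), 'wrist_torque': array([ 0.00370997, -0.01584895,  0.01494761]), 'grip_width': 0.9989102230210772} 53.900000000000006
top {'mtx': array([[455.00307243,   0.        , 282.21712604],
       [  0.        , 455.00307243, 208.7124444 ],
       [  0.        ,   0.        ,   1.        ]]), 'R': array([[-0.03746997, -0.99928081,  0.00581965],
       [-0.97790689,  0.03546874, -0.20600992],
       [ 0.20565534, -0.01341026, -0.9785326 ]]), 't': array([  32.85490007,  454.75622589, 1364.00838227])}
side {'mtx': array([[525.36259445,   0.        , 276.35019788],
       [  0.        , 525.36259445, 208.5644487 ],
       [  0.        ,   0.        ,   1.        ]]), 'R': array([[ 0.99829566, -0.05475194,  0.02019919],
       [-0.02268506, -0.68296684, -0.73009703],
       [ 0.05376961,  0.72839448, -0.68304488]]), 't': array([-459.22311615,   86.01319134, 1298.47243195])}
wrist {'mtx': array([[359.91264391,   0.        , 283.25359431],
       [  0.        , 359.91264391, 206.76861919],
       [  0.        ,   0.        ,   1.        ]]), 'R': array([[ 3.03769846e-01,  9.52745003e-01, -9.16489187e-04],
       [ 9.02762471e-01, -2.87525846e-01,  3.19920002e-01],
       [ 3.04538669e-01, -9.80094217e-02, -9.47444116e-01]]), 't': array([-574.86545799,  -41.43255278,  380.74637958])}
```

View pics/top0.png

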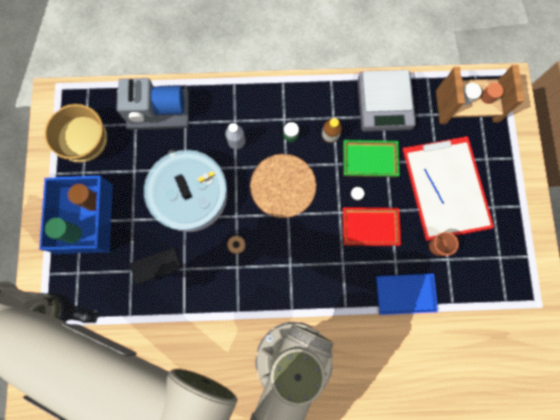

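View pics/side0.png

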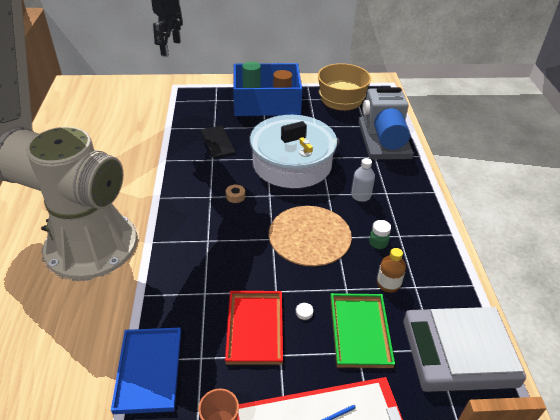

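```bash
cat > h.py <<'E'
from plant import ctrl
import numpy as np, cv2
from scipy.spatial.transform import Rotation as Rt
def proj(cam,X,m=None):
    m=m or ctrl.camera_model(cam); c=m['R']@np.array(X,float)+m['t']; p=m['mtx']@c; return p[:2]/p[2]
def back(cam,uv,z,m=None):
    m=m or ctrl.camera_model(cam); d=m['R'].T@np.linalg.solve(m['mtx'],[uv[0],uv[1],1.]); o=-m['R'].T@m['t']
    return o+d*(z-o[2])/d[2]
def snap(cam,name,crop=None,scale=1,marks=()):
    m=ctrl.camera_model(cam); im=ctrl.get_image(cam)[:,:,::-1].copy()
    out=im.copy()
    for p in marks: cv2.circle(out,tuple(int(round(v)) for v in proj(cam,p,m)),3,(255,0,255),1)
    if crop: x0,y0,x1,y1=crop; out=out[y0:y1,x0:x1]
    if scale!=1: out=cv2.resize(out,None,fx=scale,fy=scale,interpolation=cv2.INTER_CUBIC)
    cv2.imwrite(f"pics/{name}.png",out); return im,m
def tool():
    s=ctrl.read_state(); return s['tool_pos'],Rt.from_rotvec(s['eef_rot']).as_matrix(),s
def grasp():
    p,R,s=tool(); return p+R[:,2]*ctrl.hold_point_z
def togo(P,xdir=None):
    """needed dp in tool axes for grasp point to world P; yaw (deg) to make tool x along xdir (mod 180)"""
    p,R,s=tool(); g=p+R[:,2]*ctrl.hold_point_z
    d=R.T@(np.array(P)-g); out=[d.round(1)]
    if xdir is not None:
        v=R.T@np.array([xdir[0],xdir[1],0]); a=np.degrees(np.arctan2(v[1],v[0])); a=(a+90)%180-90
        out.append(round(a,1))
    print("togo dp",out, "grasp",g.round(1),"tilt",np.degrees(np.arccos(-R[2,2])).round(2),"F",s['force'].round(1),"w",round(s['grip_width']*85.4,1),"j6",s['joints'].round(2),'t',round(s['time_s'],2))
    return out
E
python3 - <<'E'
from h import *
for l in ["lid_grip","lid","tap_grip","pass_tray_floor","reject_tray_floor","green_a_mid","red_a_mid","bottle_white","bottle_yellow","spare_cap","spare_jar","tag_roll"]:
    for c in ["top","side"]:
        try: print(l,c,[(d['centre'] if isinstance(d['centre'],list) else d['centre'].round(0).tolist(),round(d['confidence'],2)) for d in ctrl.find_in(c,l)])
        except Exception as e: print(l,c,e)
E
```

```text
lid_grip top [([517.2, 308.7, 83.9], 0.63)]
lid_grip side [([519.2, 290.4, 84.6], 0.98), ([695.8, 140.1, 63.1], 0.71), ([706.0, -167.8, 64.9], 0.2)]
lid top [([521.6, 311.1, 89.9], 0.78)]
lid side [([520.2, 291.3, 86.4], 0.81)]
tap_grip top [([550.1, 238.1, 124.4], 0.47)]
tap_grip side [([548.8, 235.2, 121.9], 0.65)]
pass_tray_floor top [([183.9, -355.3, 5.3], 0.75), ([627.1, -281.2, 4.4], 0.7)]
pass_tray_floor side [([625.8, -282.6, 8.3], 0.91), ([182.1, -357.6, 4.2], 0.8)]
reject_tray_floor top [([399.2, -265.0, 3.6], 0.58)]
reject_tray_floor side [([401.3, -264.3, 5.7], 0.88)]
green_a_mid top []
green_a_mid side []
red_a_mid top []
red_a_mid side []
bottle_white top []
bottle_white side [([701.1, 138.4, 62.0], 0.58)]
bottle_yellow top [([699.6, -148.8, 76.2], 0.74)]
bottle_yellow side [([706.5, -169.3, 64.5], 0.83)]
spare_cap top [([508.4, -223.8, 14.8], 0.63), ([552.5, 237.8, 126.5], 0.51)]
spare_cap side [([507.7, -231.1, 12.1], 0.52)]
spare_jar top [([701.4, -20.8, 63.4], 0.48)]
spare_jar side [([710.8, -32.6, 43.0], 0.61)]
tag_roll top [([353.6, 161.7, 21.0], 0.61)]
tag_roll side [([353.9, 150.6, 23.1], 0.65)]
```

```bash
python3 - <<'E'
from h import *
im,m=snap("top","topz",(130,140,240,240),7)
T=ctrl.trace("top","tap_grip"); 
for c,l in [("top","lid"),("top","lid_grip"),("top","tap_grip"),("side","lid"),("side","tap_grip")]:
    ctrl.get_image(c)
    for d in ctrl.trace(c,l)[:2]:
        k=d['mask'].astype(np.uint8); ys,xs=np.nonzero(k); print(c,l,round(d['confidence'],2),len(xs),xs.mean().round(1),ys.mean().round(1),xs.min(),xs.max(),ys.min(),ys.max())
        if len(xs)>30:
            pc=np.linalg.svd(np.c_[xs-xs.mean(),ys-ys.mean()],full_matrices=False); print(pc[2][0],pc[1])
            if l=="lid":
                cs=max(cv2.findContours(k,0,cv2.CHAIN_APPROX_NONE)[0],key=len); print(cv2.fitEllipse(cs), back(c,cv2.fitEllipse(cs)[0],87))
im,m=snap("side","sidez",(235,105,350,195),6)
E
```

```text
top lid 0.86 5101 185.0 189.5 145 225 151 229
[ 0.88501909 -0.46555474] [1481.82678717 1397.71082672]
((184.99807739257812, 189.5549774169922), (77.36058807373047, 82.06114196777344), 62.472286224365234) [517.38568485 309.29914925  87.        ]
top lid_grip 0.82 5060 185.1 189.3 145 225 150 229
[ 0.88045568 -0.47412847] [1455.43624605 1400.33579961]
top tap_grip 0.39 60 206.6 175.8 200 213 172 180
[-0.89279607  0.45046107] [31.12252607  9.38376457]
top tap_grip 0.23 216 236.4 244.5 228 244 237 252
[0.95274045 0.3037855 ] [62.23778854 59.65603018]
side lid 0.71 3739 293.1 141.1 250 336 115 168
[0.99909061 0.04263735] [1337.87208852  831.71877148]
((293.0984191894531, 141.12554931640625), (53.4374885559082, 86.68035125732422), 92.37285614013672) [521.67451349 294.01772352  87.        ]
```

View pics/topz.png

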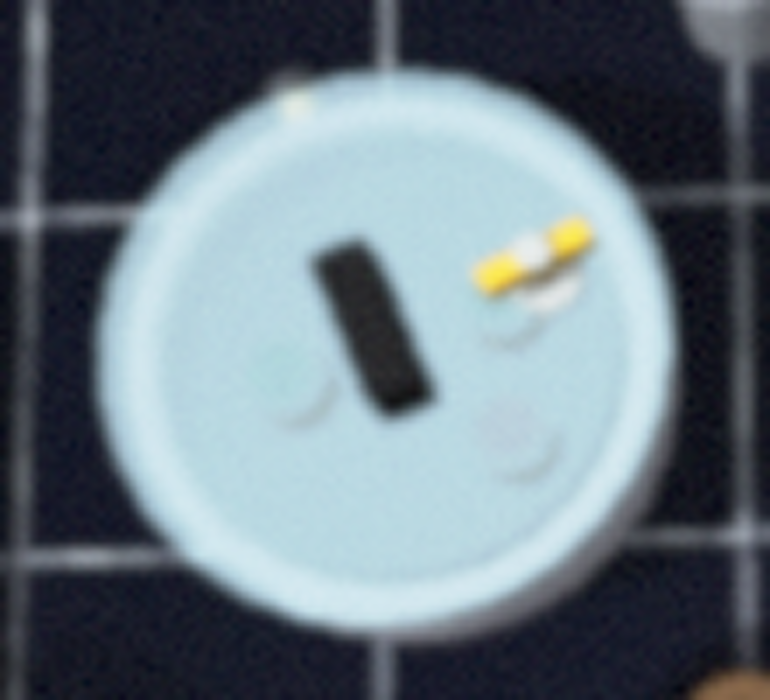

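View pics/sidez.png

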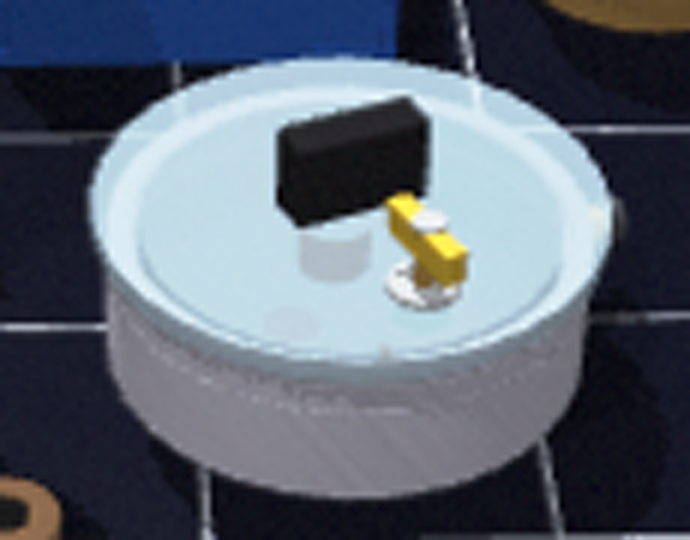

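View pics/wrist0.png

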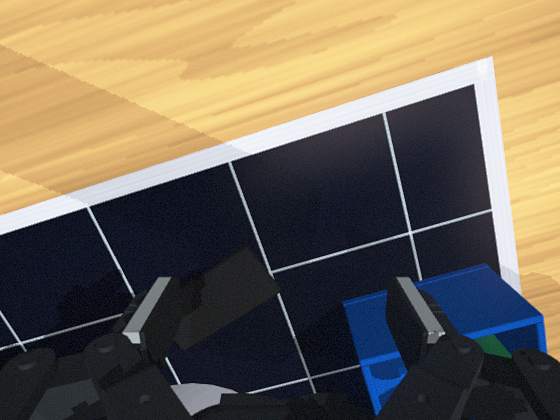

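```bash
python3 - <<'E'
from h import *
p,R,s=tool(); m=ctrl.camera_model("wrist"); o=-m['R'].T@m['t']
print("cam in tool",R.T@(o-p),"cam axes in tool",(R.T@m['R'].T).round(2), R.round(3))
print(back("top",(185,189.6),81),back("side",(293.1,141.1),81))
print("rest",back("top",(283.5,185.5),6),back("side",(310.5,236),6))
togo([519,305,250],(0.91,0.42))
E
```

```text
cam in tool [  0.4701387  -82.06376015 -70.21786687] cam axes in tool [[ 1.   -0.    0.  ]
 [ 0.    0.95  0.32]
 [-0.   -0.32  0.95]] [[ 0.303  0.953  0.   ]
 [ 0.953 -0.303  0.   ]
 [ 0.     0.    -1.   ]]
[518.81832582 310.51950161  81.        ] [522.59069923 302.44016506  81.        ]
rest [540.72165134   8.49264398   6.        ] [5.46095129e+02 1.60920079e-01 6.00000000e+00]
togo dp [array([-1.271e+02,  4.022e+02,  1.000e-01]), np.float64(47.6)] grasp [174.2 548.  250. ] tilt 0.01 F [ 0.7  0.6 -0.9] w 85.1 j6 [ 1.12  0.31  0.05  1.3  -0.    1.43] t 2.0
```

```bash
python3 -m inch '[{"dp":[-16,45,0],"yaw":0,"jaw":85},{"dp":[-16,45,0],"yaw":0,"jaw":85},{"dp":[-16,45,0],"yaw":0,"jaw":85},{"dp":[-16,45,0],"yaw":0,"jaw":85}]'; python3 -m inch '[{"dp":[-16,45,0],"yaw":5,"jaw":85},{"dp":[-16,45,0],"yaw":8,"jaw":85},{"dp":[-16,45,0],"yaw":8,"jaw":85},{"dp":[0,0,0],"yaw":8,"jaw":85},{"dp":[0,0,0],"yaw":8,"jaw":85}]';python3 - <<'E'
from h import *
togo([519,305,250],(0.91,0.42))
E
```

```text
time_s: 2.4
tool_pos: [327.4, 431.4, 304.1]
eef_rot: [-2.535, -1.856, -0.001]
force: [0.2, 0.0, -0.9]
grip_width: 0.997
time_s: 2.9
tool_pos: [431.8, 333.2, 303.8]
eef_rot: [-2.998, -0.94, 0.0]
force: [-0.4, 1.6, -0.5]
grip_width: 0.991
togo dp [array([55.5, 72.9, -0.1]), np.float64(10.0)] grasp [431.8 333.2 249.9] tilt 0.01 F [-0.4  1.6 -0.5] w 84.7 j6 [ 0.51  0.26 -0.03  1.28  0.    1.47] t 2.9
```

```bash
python3 -m inch '[{"dp":[27,15,0],"yaw":5,"jaw":85},{"dp":[27,12,0],"yaw":5,"jaw":60},{"dp":[0,0,0],"yaw":0,"jaw":50},{"dp":[0,0,0],"yaw":0,"jaw":40}]';python3 - <<'E'
from h import *
togo([519,305,250],(0.91,0.42))
im,m=snap("wrist","w1")
print(m['t'])
E
```

```text
time_s: 3.3
tool_pos: [490.6, 341.3, 303.3]
eef_rot: [3.065, 0.69, -0.002]
force: [-1.0, 0.4, 0.5]
grip_width: 0.512
togo dp [array([10.1, 45. , -0.6]), np.float64(0.6)] grasp [490.6 341.3 249.4] tilt 0.07 F [-1.   0.4  0.5] w 43.8 j6 [0.47 0.36 0.11 1.32 0.   1.6 ] t 3.3
[-589.72138693   52.02203371  412.49999363]
```

View pics/w1.png

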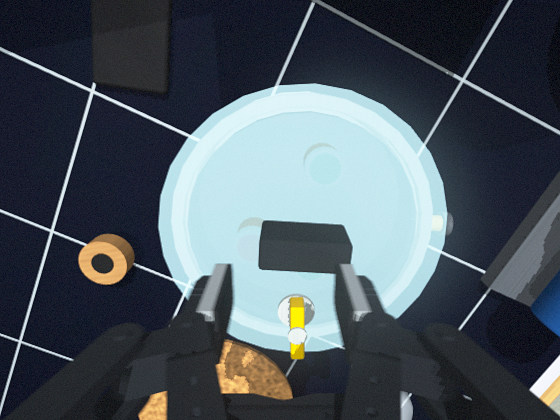

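```bash
python3 - <<'E'
from h import *
from scipy.optimize import least_squares
m=ctrl.camera_model("wrist"); im=cv2.imread("pics/w1.png")
hsv=cv2.cvtColor(im,cv2.COLOR_BGR2HSV)
k=cv2.inRange(hsv,(80,15,140),(105,120,255)); k=cv2.morphologyEx(k,cv2.MORPH_CLOSE,np.ones((5,5)))
cs=max(cv2.findContours(k,0,cv2.CHAIN_APPROX_NONE)[0],key=len)[:,0]
P=np.array([back("wrist",c,87,m)[:2] for c in cs]); c0=np.median(P,0)
for i in range(6):
    r=np.hypot(*(P-c0).T); ok=abs(r-124)<(30 if i==0 else 4)
    f=least_squares(lambda q:np.hypot(P[ok,0]-q[0],P[ok,1]-q[1])-q[2],[*c0,124],loss='soft_l1'); c0=f.x[:2]
print(f.x,ok.sum(),np.std(f.fun))
y=cv2.inRange(hsv,(20,120,120),(35,255,255)); y[:260]=0; y[:, :280]=0; y[:,320:]=0
ys,xs=np.nonzero(y); print(xs.mean(),ys.mean(),len(xs)); 
# bar outline on top
r=cv2.minAreaRect(np.c_[xs,ys].astype(np.float32)); print(r)
for uv in [(297.5,297),(298,357)]: print(back("wrist",uv,123,m))
# handle
b=cv2.inRange(hsv,(0,0,0),(180,255,60)); 
for uv in [(262,221),(349,224),(351,240),(353,270),(260,268)]: print(uv,back("wrist",uv,131,m).round(1))
E
```

```text
[447.34083622 299.31957914 123.75930843] 318 2.080786922692353
296.64657980456025 324.52605863192184 614
((297.0, 327.5), (61.0, 14.0), 90.0)
[534.34673504 275.34662982 123.        ]
[560.76342348 222.33934885 123.        ]
(262, 221) [480.9 325.7 131. ]
(349, 224) [538.7 350.5 131. ]
(351, 240) [546.1 340.1 131. ]
(353, 270) [559.4 319.  131. ]
(260, 268) [495.1 290.4 131. ]
```

```bash
python3 - <<'E'
import cv2
im=cv2.imread("pics/w1.png")[200:370,230:390]; cv2.imwrite("pics/w1z.png",cv2.resize(im,None,fx=3.5,fy=3.5,interpolation=2))
E
```

```text
(no output)
```

View pics/w1z.png

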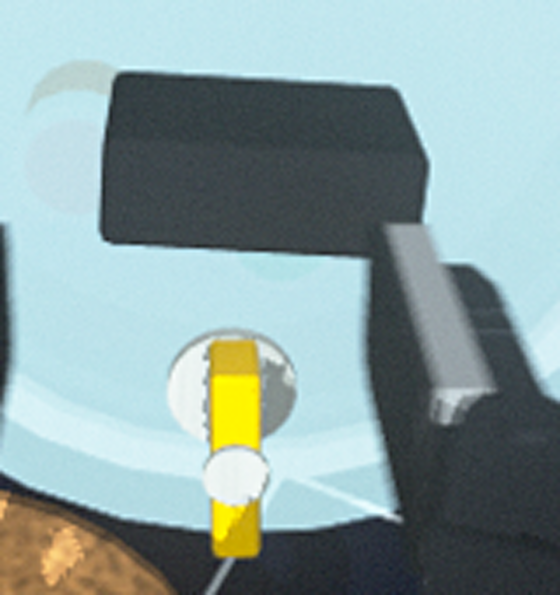

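```bash
python3 - <<'E'
from h import *
m=ctrl.camera_model("wrist")
im=cv2.imread("pics/w1.png")
hsv=cv2.cvtColor(im,cv2.COLOR_BGR2HSV)
print(hsv[150,[150,155,158,160,162,165,170,180]].tolist(), hsv[[78,82,84,86,90,95],305].tolist())
for uv in [(159,215),(446,215),(305,83),(297.5,307),(297.5,358.5),(262,221.5-0),(260,240.5),(260,268.5),(352,246)]:
    print(uv,back("wrist",uv,123,m).round(1),back("wrist",uv,87,m).round(1),back("wrist",uv,131,m).round(1))
v=hsv[:,:,2]
k=((hsv[:,:,0]>80)&(hsv[:,:,0]<110)&(v>120)).astype(np.uint8)
n,l,st,ce=cv2.connectedComponentsWithStats(k); print(st[1:][st[1:,4]>300])
E
```

```text
[[118, 136, 45], [117, 95, 51], [117, 96, 48], [115, 100, 46], [122, 100, 46], [117, 111, 46], [114, 112, 48], [99, 65, 229]] [[108, 88, 58], [111, 80, 51], [93, 49, 228], [97, 50, 236], [96, 52, 231], [94, 29, 248]]
(159, 215) [410.8 294.3 123. ] [404.4 276.8  87. ] [412.2 298.2 131. ]
(446, 215) [602.9 385.4 123. ] [624.1 381.   87. ] [598.2 386.4 131. ]
(305, 83) [467.3 423.5 123. ] [469.1 424.6  87. ] [467.  423.3 131. ]
(297.5, 307) [538.5 266.9 123. ] [550.4 245.5  87. ] [535.8 271.7 131. ]
(297.5, 358.5) [561.1 220.7 123. ] [576.3 192.7  87. ] [557.7 227.  131. ]
(262, 221.5) [481.9 322.3 123. ] [485.7 308.8  87. ] [481.  325.3 131. ]
(260, 240.5) [486.9 307.6 123. ] [491.4 292.   87. ] [485.9 311.  131. ]
(260, 268.5) [496.6 285.8 123. ] [502.6 267.1  87. ] [495.3 290.  131. ]
(352, 246) [552.2 333.5 123. ] [566.1 321.6  87. ] [549.1 336.1 131. ]
[[    0     0   560   415 56864]
 [  459   195   101   135  2090]
 [  542   300    18    36   356]]
```

```bash
cat >> h.py <<'E'
from scipy.optimize import least_squares
def lidfit(path,m,cen,zt=87,rad=124,angs=np.arange(160,381,3),rmax=220,thr=130,cam="wrist"):
    g=cv2.cvtColor(cv2.imread(path),cv2.COLOR_BGR2HSV)[:,:,2].astype(float); g=cv2.GaussianBlur(g,(0,0),1)
    pts=[]
    for a in np.radians(angs):
        rr=np.arange(rmax,30,-.5); x=cen[0]+rr*np.cos(a); y=cen[1]+rr*np.sin(a)
        ok=(x>0)&(x<558)&(y>0)&(y<418); rr,x,y=rr[ok],x[ok],y[ok]
        vals=cv2.remap(g.astype(np.float32),x[None].astype(np.float32),y[None].astype(np.float32),1)[0]
        # inward: find first run of 12 px bright
        b=vals>thr; i=0
        for i in range(len(b)-16):
            if b[i:i+16].all(): pts.append((x[i],y[i])); break
    P=np.array([back(cam,c,zt,m)[:2] for c in pts])
    f=least_squares(lambda q:np.hypot(P[:,0]-q[0],P[:,1]-q[1])-rad,P.mean(0),loss='soft_l1',f_scale=1)
    r=np.hypot(*(P-f.x).T)-rad
    return f.x,len(P),np.median(abs(r)),pts
E
python3 - <<'E'
from h import *
m=ctrl.camera_model("wrist")
for th in (110,130,160):
    r=lidfit("pics/w1.png",m,(303,215),thr=th); print(r[:3])
E
```

```text
(array([522.02188749, 312.75430279]), 74, np.float64(0.3890576376818302))
(array([522.05384866, 312.2831985 ]), 74, np.float64(0.3884762869622165))
(array([522.06575661, 311.65265639]), 74, np.float64(0.39168619426005336))
```

```bash
python3 - <<'E'
from h import *
togo([550,243.3,170],(np.cos(np.radians(23)),np.sin(np.radians(23))))
E
```

```text
togo dp [array([ 12.3, 114.3,  79.6]), np.float64(2.4)] grasp [490.  341.3 249.7] tilt 0.07 F [-0.3 -0.4  0.1] w 40.1 j6 [0.47 0.36 0.11 1.32 0.   1.6 ] t 3.35
```

```bash
python3 -m inch '[{"dp":[4,38,20],"yaw":2.4,"jaw":40},{"dp":[4,38,20],"yaw":0,"jaw":40},{"dp":[4,38,20],"yaw":0,"jaw":40},{"dp":[0,0,18],"yaw":0,"jaw":40},{"dp":[0,0,0],"yaw":0,"jaw":40}]' 20;python3 - <<'E'
from h import *
togo([550,243.3,116],(np.cos(np.radians(23)),np.sin(np.radians(23))))
im,m=snap("wrist","w2",marks=[(550,243.3,114),(550,243.3,123)])
E
```

```text
time_s: 3.85
tool_pos: [545.4, 240.7, 223.5]
eef_rot: [3.079, 0.624, -0.008]
force: [-0.8, 0.4, 0.7]
grip_width: 0.47
togo dp [array([ 5.8, -0.5, 53.6]), np.float64(-0.1)] grasp [545.1 240.7 169.6] tilt 0.3 F [-0.8  0.4  0.7] w 40.2 j6 [ 0.28  0.39 -0.04  1.14  0.    1.45] t 3.85
```

View pics/w2.png

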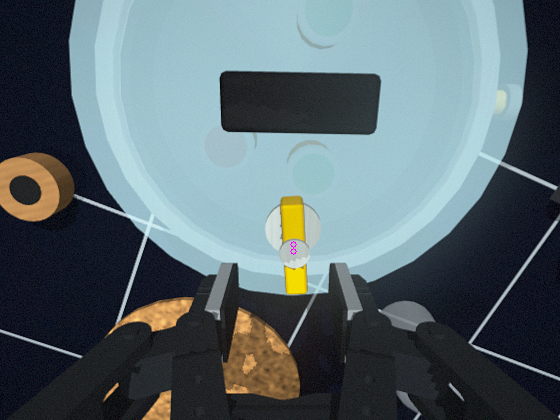

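```bash
python3 -m inch '[{"dp":[5.5,-0.5,0],"yaw":-3,"jaw":40},{"dp":[0,0,15],"yaw":0,"jaw":40},{"dp":[0,0,15],"yaw":0,"jaw":40},{"dp":[0,0,12],"yaw":0,"jaw":40},{"dp":[0,0,0],"yaw":0,"jaw":40}]' 20;python3 - <<'E'
from h import *
togo([550,243.3,115],(np.cos(np.radians(26)),np.sin(np.radians(26))))
im,m=snap("wrist","w3",marks=[(550,243.3,114),(550,243.3,123)])
E
```

```text
time_s: 4.4
tool_pos: [550.9, 245.3, 183.2]
eef_rot: [-3.061, -0.708, 0.003]
force: [-0.4, 0.0, 0.4]
grip_width: 0.471
togo dp [array([-1.6,  1.4, 14.3]), np.float64(0.1)] grasp [550.8 245.3 129.3] tilt 0.11 F [-0.4  0.   0.4] w 40.2 j6 [ 0.29  0.43 -0.09  1.06  0.    1.4 ] t 4.4
```

View pics/w3.png

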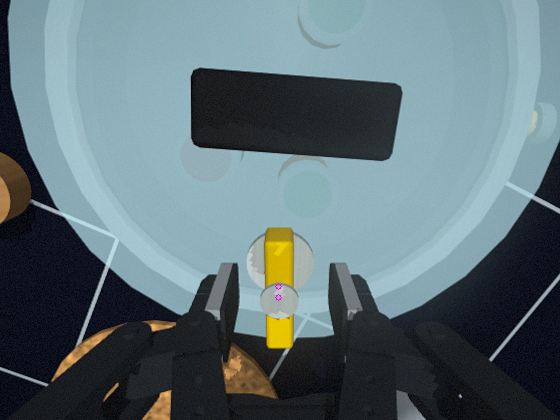

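```bash
python3 -m inch '[{"dp":[-1.3,1.4,7],"yaw":0,"jaw":40},{"dp":[0,0,7],"yaw":0,"jaw":40},{"dp":[0,0,0],"yaw":0,"jaw":10},{"dp":[0,0,0],"yaw":0,"jaw":8},{"dp":[0,0,0],"yaw":0,"jaw":8}]' 20; python3 -m inch '[{"dp":[0,0,0],"yaw":0,"jaw":8},{"dp":[0,0,0],"yaw":0,"jaw":8},{"dp":[0,0,0],"yaw":0,"jaw":8}]';python3 - <<'E'
from h import *
togo([550,243.3,115],(np.cos(np.radians(26)),np.sin(np.radians(26))))
E
```

```text
time_s: 4.95
tool_pos: [551.5, 242.7, 169.8]
eef_rot: [3.061, 0.706, -0.001]
force: [-1.4, -0.8, -1.5]
grip_width: 0.136
time_s: 5.25
tool_pos: [551.5, 242.7, 169.8]
eef_rot: [3.061, 0.706, -0.001]
force: [0.4, -0.7, -1.5]
grip_width: 0.137
togo dp [array([-1. , -1.2,  0.9]), np.float64(-0.0)] grasp [551.4 242.7 115.9] tilt 0.03 F [ 0.4 -0.7 -1.5] w 11.7 j6 [ 0.28  0.44 -0.11  1.02 -0.    1.4 ] t 5.25
```

Gripped the bar (11.7 mm). Turn 90° anticlockwise (negative yaw).

```bash
python3 -m inch '[{"dp":[0,0,0],"yaw":-8,"jaw":8},{"dp":[0,0,0],"yaw":-8,"jaw":8},{"dp":[0,0,0],"yaw":-8,"jaw":8}]'; python3 -m inch '[{"dp":[0,0,0],"yaw":-8,"jaw":8},{"dp":[0,0,0],"yaw":-8,"jaw":8},{"dp":[0,0,0],"yaw":-8,"jaw":8},{"dp":[0,0,0],"yaw":-8,"jaw":8}]'; python3 -m inch '[{"dp":[0,0,0],"yaw":-8,"jaw":8},{"dp":[0,0,0],"yaw":-8,"jaw":8},{"dp":[0,0,0],"yaw":-8,"jaw":8},{"dp":[0,0,0],"yaw":0,"jaw":8}]';python3 - <<'E'
from h import *
togo([550,243.3,115],(np.cos(np.radians(106)),np.sin(np.radians(106))))
im,m=snap("wrist","w4")
E
```

```text
time_s: 5.55
tool_pos: [551.6, 242.8, 169.8]
eef_rot: [-2.844, -1.335, 0.0]
force: [-1.7, -1.8, -2.1]
grip_width: 0.133
time_s: 5.95
tool_pos: [551.7, 243.0, 169.8]
eef_rot: [-2.365, -2.067, -0.001]
force: [-0.5, 1.4, -2.7]
grip_width: 0.137
time_s: 6.35
tool_pos: [551.7, 243.1, 169.8]
eef_rot: [-1.89, -2.509, -0.001]
force: [0.2, 0.4, -3.7]
grip_width: 0.133
togo dp [array([ 0.6, -1.6,  0.9]), np.float64(-0.0)] grasp [551.7 243.2 115.9] tilt 0.04 F [ 0.2  0.4 -3.7] w 11.4 j6 [ 0.28  0.44 -0.11  1.02  0.    0.  ] t 6.35
```

View pics/w4.png

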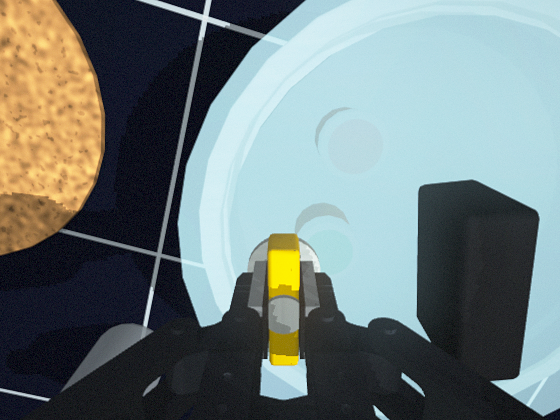

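```bash
python3 -m inch '[{"dp":[0,0,0],"yaw":-4,"jaw":8},{"dp":[0,0,0],"yaw":-3,"jaw":8},{"dp":[0,0,0],"yaw":0,"jaw":8},{"dp":[0,0,0],"yaw":0,"jaw":8}]'; python3 - <<'E'
from h import *
togo([550,243.3,115],(np.cos(np.radians(113)),np.sin(np.radians(113))))
print(tool()[2]['wrist_torque'])
E
python3 -m inch '[{"dp":[0,0,0],"yaw":0,"jaw":36},{"dp":[0,0,0],"yaw":0,"jaw":36},{"dp":[0,0,0],"yaw":0,"jaw":36},{"dp":[0,0,-40],"yaw":0,"jaw":36},{"dp":[0,0,-40],"yaw":0,"jaw":36}]';  python3 -m inch '[{"dp":[0,-20,-20],"yaw":0,"jaw":60},{"dp":[0,0,-20],"yaw":0,"jaw":60},{"dp":[0,0,0],"yaw":0,"jaw":60}]';python3 - <<'E'
from h import *
togo([550,243.3,115],(np.cos(np.radians(113)),np.sin(np.radians(113))))
im,m=snap("wrist","w5")
E
```

```text
time_s: 6.8
tool_pos: [551.6, 242.8, 169.8]
eef_rot: [-1.738, -2.617, 0.0]
force: [0.1, 1.6, -3.6]
grip_width: 0.134
togo dp [array([ 1.1, -1.3,  0.9]), np.float64(-0.2)] grasp [551.6 242.8 115.9] tilt 0.01 F [ 0.1  1.6 -3.6] w 11.4 j6 [ 0.28  0.44 -0.11  1.02  0.   -0.12] t 6.8
[ 0.04907551 -0.04684518  0.005192  ]
time_s: 7.3
tool_pos: [550.7, 242.5, 249.7]
eef_rot: [-1.734, -2.617, 0.004]
force: [0.3, 0.6, -0.0]
grip_width: 0.421
time_s: 7.6
tool_pos: [534.3, 235.3, 293.7]
eef_rot: [1.733, 2.615, 0.008]
force: [-0.2, 0.3, -0.5]
grip_width: 0.701
togo dp [array([  1.4,  16.4, 124.9]), np.float64(-0.1)] grasp [534.6 235.4 239.8] tilt 0.38 F [-0.2  0.3 -0.5] w 59.8 j6 [ 0.28  0.33  0.04  1.28 -0.   -0.12] t 7.6
```

View pics/w5.png

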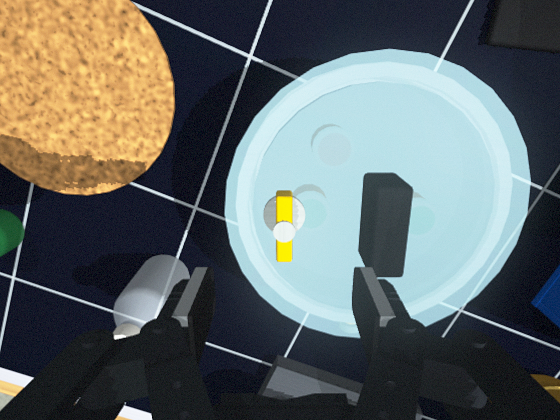

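```bash
python3 - <<'E'
from h import *
im,m=snap("wrist","w6")
print(lidfit("pics/w6.png",m,(378,193),angs=np.arange(-80,180,3)%360 if 0 else np.arange(230,380,3))[:3])
# handle top: fit
hsv=cv2.cvtColor(im,cv2.COLOR_BGR2HSV)
for uv in [(371,197),(412,190),(403,276),(366,276)]: print(back("wrist",uv,131,m).round(1))
togo([522,312.5,160],(np.cos(np.radians(112)),np.sin(np.radians(112))))
cv2.imwrite("pics/w6z.png",cv2.resize(im[160:290,340:430],None,fx=4.5,fy=4.5,interpolation=2))
E
```

```text
(array([522.98778645, 311.71760628]), 50, np.float64(0.2988911835326462))
[501.9 285.6 131. ]
[486.9 308.5 131. ]
[546.3 334.7 131. ]
[556.7 310.  131. ]
togo dp [array([75.8, 19.4, 76.3]), np.float64(0.9)] grasp [533.6 235.1 236.3] tilt 0.09 F [-0.1 -0.5 -0. ] w 60.0 j6 [ 0.28  0.33  0.04  1.28  0.   -0.12] t 7.7
```

View pics/w6z.png

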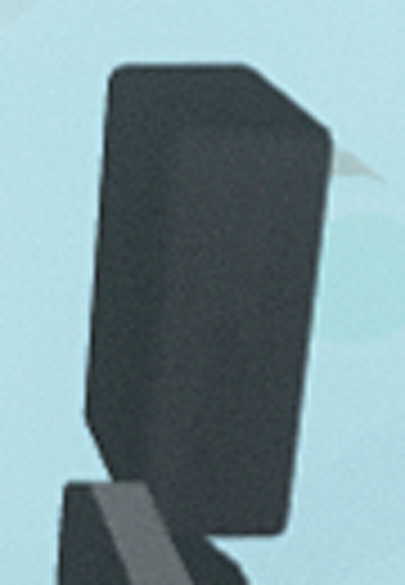

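```bash
python3 -m inch '[{"dp":[37,8,8],"yaw":0,"jaw":60},{"dp":[38,9.5,20],"yaw":0,"jaw":60},{"dp":[0,0,30],"yaw":0,"jaw":60},{"dp":[0,0,0],"yaw":0,"jaw":60},{"dp":[0,0,0],"yaw":0,"jaw":60}]' 20;python3 - <<'E'
from h import *
togo([522.5,312,111],(np.cos(np.radians(113)),np.sin(np.radians(113))))
im,m=snap("wrist","w7",marks=[(522.5,312,131)])
E
```

```text
time_s: 8.2
tool_pos: [519.3, 310.4, 230.5]
eef_rot: [-1.734, -2.617, 0.005]
force: [-0.0, 0.0, 0.9]
grip_width: 0.705
togo dp [array([ 0.2,  4. , 65.6]), np.float64(-0.0)] grasp [519.2 310.3 176.6] tilt 0.21 F [-0.   0.   0.9] w 60.2 j6 [ 0.41  0.4  -0.01  1.17 -0.    0.01] t 8.2
```

View pics/w7.png

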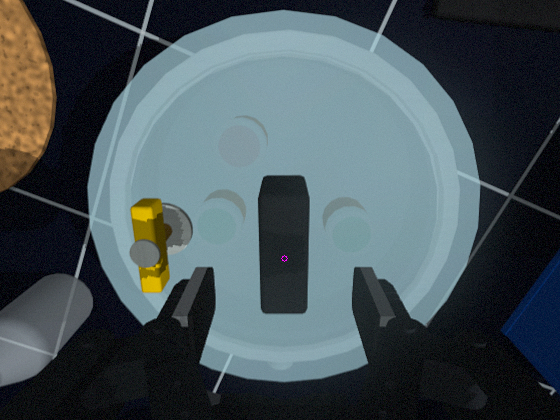

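```bash
python3 -m inch '[{"dp":[0,3.5,22],"yaw":0,"jaw":60},{"dp":[0,0,22],"yaw":0,"jaw":60},{"dp":[0,0,18],"yaw":0,"jaw":60},{"dp":[0,0,2],"yaw":0,"jaw":60},{"dp":[0,0,0],"yaw":0,"jaw":35}]' 20;python3 - <<'E'
from h import *
togo([522.5,312,112],(np.cos(np.radians(113)),np.sin(np.radians(113))))
E
```

```text
time_s: 8.75
tool_pos: [524.0, 311.8, 168.9]
eef_rot: [1.736, 2.618, 0.001]
force: [0.6, -0.2, -0.4]
grip_width: 0.553
togo dp [array([ 0.8, -1.3,  3. ]), np.float64(-0.1)] grasp [524.  311.8 115. ] tilt 0.05 F [ 0.6 -0.2 -0.4] w 47.2 j6 [ 0.41  0.45 -0.09  1.03  0.    0.01] t 8.75
```

```bash
python3 -m inch '[{"dp":[0.5,-1,2],"yaw":0,"jaw":32},{"dp":[0,0,0],"yaw":0,"jaw":22},{"dp":[0,0,0],"yaw":0,"jaw":20},{"dp":[0,0,0],"yaw":0,"jaw":20},{"dp":[0,0,0],"yaw":0,"jaw":20}]' 60;python3 -m inch '[{"dp":[0,0,0],"yaw":0,"jaw":20},{"dp":[0,0,0],"yaw":0,"jaw":20}]'; python3 - <<'E'
from h import *
togo([522.5,312,112],(np.cos(np.radians(113)),np.sin(np.radians(113))))
E
```

```text
time_s: 9.25
tool_pos: [523.1, 312.3, 167.6]
eef_rot: [1.734, 2.617, 0.003]
force: [0.8, -3.0, 6.3]
grip_width: 0.296
time_s: 9.45
tool_pos: [523.1, 312.3, 167.5]
eef_rot: [1.734, 2.617, 0.003]
force: [1.0, -2.4, 6.3]
grip_width: 0.298
togo dp [array([-0. , -0.8,  1.6]), np.float64(-0.1)] grasp [523.2 312.4 113.6] tilt 0.16 F [ 1.  -2.4  6.3] w 25.4 j6 [ 0.41  0.45 -0.1   1.02 -0.    0.01] t 9.45
```

```bash
python3 -m inch '[{"dp":[0,0,-2],"yaw":0,"jaw":20},{"dp":[0,0,-5],"yaw":0,"jaw":20},{"dp":[0,0,-8],"yaw":0,"jaw":20},{"dp":[0,0,-8],"yaw":0,"jaw":20}]' ; python3 -m inch '[{"dp":[0,0,-10],"yaw":0,"jaw":20},{"dp":[0,0,-10],"yaw":0,"jaw":20},{"dp":[0,0,-10],"yaw":0,"jaw":20},{"dp":[0,0,-10],"yaw":0,"jaw":20},{"dp":[0,0,0],"yaw":0,"jaw":20}]';python3 - <<'E'
from h import *
togo([543,4.5,180],(np.cos(np.radians(113)),np.sin(np.radians(113))))
im,m=snap("side","s1",(180,60,420,280),3); snap("wrist","w8")
E
```

```text
time_s: 9.85
tool_pos: [521.7, 312.3, 188.8]
eef_rot: [-1.734, -2.618, 0.002]
force: [0.4, 0.9, -5.3]
grip_width: 0.296
time_s: 10.35
tool_pos: [523.0, 312.7, 231.2]
eef_rot: [1.734, 2.618, 0.005]
force: [-0.1, -0.6, -4.9]
grip_width: 0.301
togo dp [array([-291.6, -102.1,   -3.1]), np.float64(-0.0)] grasp [523.2 312.8 177.3] tilt 0.21 F [-0.1 -0.6 -4.9] w 25.7 j6 [0.41 0.41 0.   1.16 0.   0.01] t 10.35
```

View pics/s1.png

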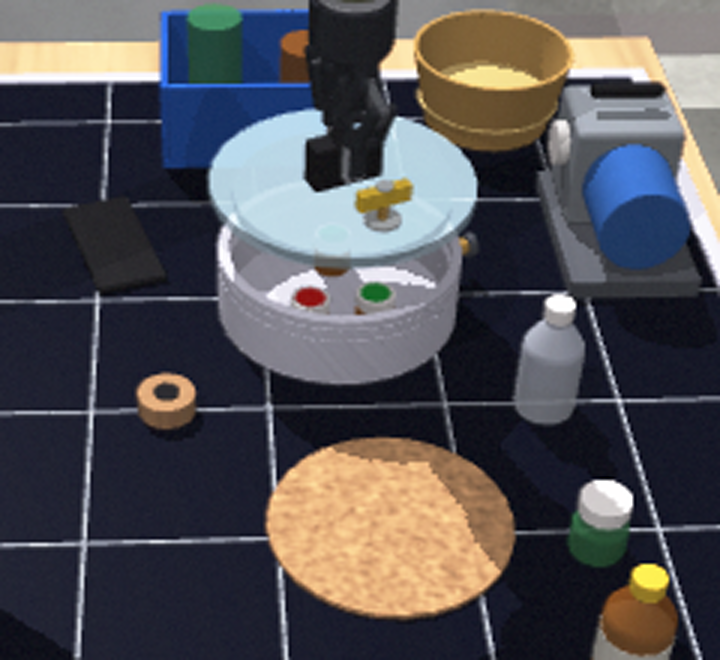

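View pics/w8.png

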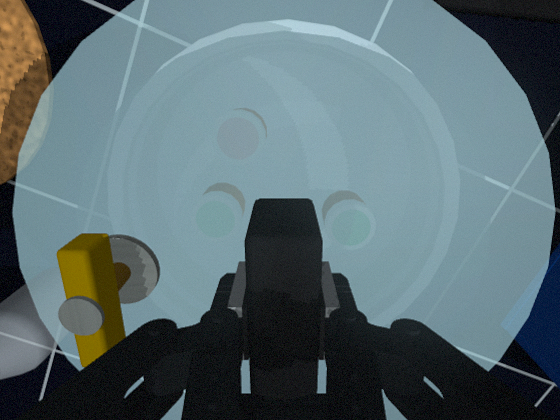

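```bash
python3 -m inch '[{"dp":[-20,-7,0],"yaw":0,"jaw":20},{"dp":[-35,-12,0],"yaw":0,"jaw":20},{"dp":[-40,-14,0],"yaw":0,"jaw":20},{"dp":[-40,-14,0],"yaw":0,"jaw":20},{"dp":[-40,-14,0],"yaw":0,"jaw":20}]' ; python3 -m inch '[{"dp":[-40,-14,0],"yaw":0,"jaw":20},{"dp":[-40,-14,0],"yaw":0,"jaw":20},{"dp":[-25,-9,0],"yaw":0,"jaw":20},{"dp":[-12,-4,0],"yaw":0,"jaw":20},{"dp":[0,0,0],"yaw":0,"jaw":20}]';python3 - <<'E'
from h import *
togo([543,4.5,63],(np.cos(np.radians(113)),np.sin(np.radians(113))))
im,m=snap("wrist","w9",marks=[(543,4.5,6)]);snap("side","s2",(180,60,420,280),3)
E
```

```text
time_s: 10.95
tool_pos: [533.7, 126.0, 228.2]
eef_rot: [-1.733, -2.619, 0.001]
force: [0.4, -0.6, -5.8]
grip_width: 0.297
time_s: 11.45
tool_pos: [542.1, 2.1, 228.4]
eef_rot: [-1.738, -2.616, 0.0]
force: [0.7, -0.0, -5.6]
grip_width: 0.298
togo dp [array([  1.8,   1.8, 111.5]), np.float64(-0.2)] grasp [542.1   2.1 174.5] tilt 0.04 F [ 0.7 -0.  -5.6] w 25.4 j6 [-0.14  0.28 -0.18  1.11  0.   -0.54] t 11.45
```

View pics/w9.png

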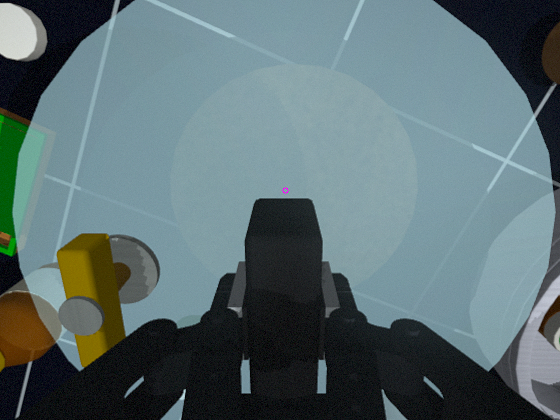

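View pics/s2.png

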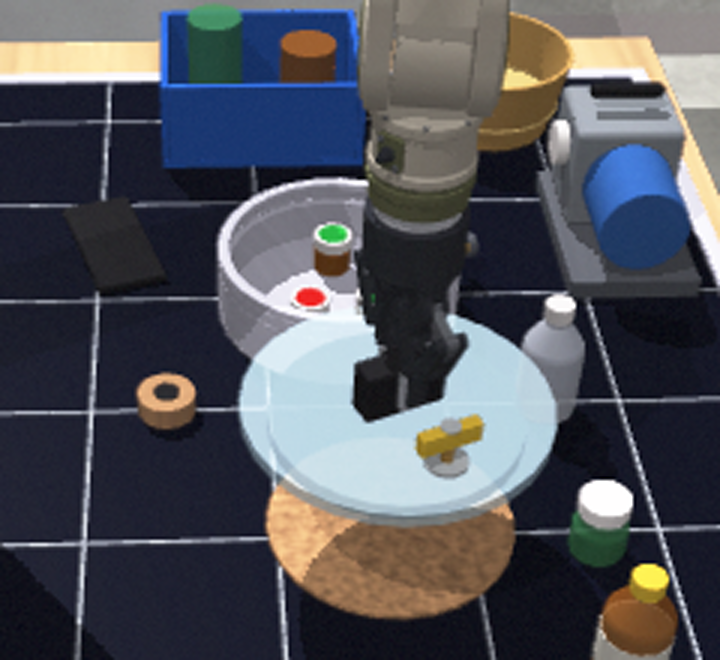

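```bash
python3 - <<'E'
from h import *
m=ctrl.camera_model("wrist")
P=[back("wrist",uv,6,m)[:2] for uv in [(171,180),(416,180),(296,65),(200,108),(390,110)]]
P=np.array(P);f=least_squares(lambda q:np.hypot(P[:,0]-q[0],P[:,1]-q[1])-105,[543,4]);print(f.x,f.fun)
togo([*f.x,63])
E
```

```text
[546.99477083  16.14108387] [-1.17395026 -1.13636933  0.67219172 -0.1986311  -0.2552324 ]
togo dp [array([  8.8,   9.4, 111.6])] grasp [541.8   4.2 174.6] tilt 0.07 F [ 0.6  0.3 -5.8] w 25.4 j6 [-0.14  0.28 -0.18  1.11  0.   -0.54] t 11.55
```

```bash
python3 -m inch '[{"dp":[2,2,20],"yaw":0,"jaw":20},{"dp":[1.5,2.4,25],"yaw":0,"jaw":20},{"dp":[0,0,25],"yaw":0,"jaw":20},{"dp":[0,0,15],"yaw":0,"jaw":20},{"dp":[0,0,10],"yaw":0,"jaw":20}]' ; python3 -m inch '[{"dp":[0,0,6],"yaw":0,"jaw":20},{"dp":[0,0,5],"yaw":0,"jaw":20},{"dp":[0,0,0],"yaw":0,"jaw":20}]';python3 - <<'E'
from h import *
togo([544.5,9,63])
E
```

```text
time_s: 12.05
tool_pos: [543.9, 10.4, 132.3]
eef_rot: [-1.73, -2.619, 0.001]
force: [0.2, 0.2, -6.0]
grip_width: 0.292
time_s: 12.35
tool_pos: [544.9, 8.9, 122.8]
eef_rot: [-1.734, -2.62, -0.0]
force: [0.3, 0.2, -5.5]
grip_width: 0.298
togo dp [array([ 0.2, -0.4,  5.9])] grasp [545.    8.9  68.9] tilt 0.01 F [ 0.3  0.2 -5.5] w 25.5 j6 [-0.13  0.38 -0.33  0.86  0.   -0.53] t 12.35
```

```bash
python3 -m inch '[{"dp":[0,0,2],"yaw":0,"jaw":20},{"dp":[0,0,2],"yaw":0,"jaw":20},{"dp":[0,0,1],"yaw":0,"jaw":20},{"dp":[0,0,0],"yaw":0,"jaw":20}]';python3 - <<'E'
from h import *
togo([544.5,9,63])
E
```

```text
time_s: 12.75
tool_pos: [544.9, 8.5, 117.9]
eef_rot: [1.735, 2.619, 0.0]
force: [0.1, -0.3, -5.7]
grip_width: 0.296
togo dp [array([ 0.6, -0.2,  1. ])] grasp [544.9   8.5  64. ] tilt 0.01 F [ 0.1 -0.3 -5.7] w 25.3 j6 [-0.13  0.38 -0.34  0.85  0.   -0.53] t 12.75
```

```bash
python3 -m inch '[{"dp":[0,0,1],"yaw":0,"jaw":20},{"dp":[0,0,1],"yaw":0,"jaw":20},{"dp":[0,0,0],"yaw":0,"jaw":20}]';python3 - <<'E'
from h import *
togo([544.5,9,63])
E
```

```text
time_s: 13.05
tool_pos: [545.0, 8.5, 116.5]
eef_rot: [1.735, 2.619, 0.0]
force: [-1.6, -1.2, 0.8]
grip_width: 0.298
togo dp [array([ 0.7, -0.3, -0.4])] grasp [545.1   8.5  62.6] tilt 0.04 F [-1.6 -1.2  0.8] w 25.5 j6 [-0.13  0.39 -0.34  0.85 -0.   -0.53] t 13.05
```

```bash
python3 -m inch '[{"dp":[0,0,0],"yaw":0,"jaw":35},{"dp":[0,0,0],"yaw":0,"jaw":50},{"dp":[0,0,0],"yaw":0,"jaw":55},{"dp":[0,0,0],"yaw":0,"jaw":55},{"dp":[0,0,0],"yaw":0,"jaw":55}]';python3 -m inch '[{"dp":[0,0,-10],"yaw":0,"jaw":55},{"dp":[0,0,-30],"yaw":0,"jaw":55},{"dp":[0,0,-40],"yaw":0,"jaw":55},{"dp":[0,0,-50],"yaw":0,"jaw":55},{"dp":[0,0,-50],"yaw":0,"jaw":55}]';python3 - <<'E'
from h import *
togo([523,312.4,250])
snap("side","s3",(180,60,420,280),3); snap("top","t3",(120,130,340,250),3.5); snap("wrist","w10")
for c in ("side","top"):
  ctrl.get_image(c)
  for l in ("green_a_mid","red_a_mid"):
    print(c,l,[(np.round(d['centre'],0).tolist(),round(d['confidence'],2)) for d in ctrl.find_in(c,l)])
E
```

```text
time_s: 13.55
tool_pos: [545.0, 8.6, 115.9]
eef_rot: [1.735, 2.619, 0.0]
force: [0.5, -0.5, -0.2]
grip_width: 0.642
time_s: 14.05
tool_pos: [544.3, 8.7, 298.2]
eef_rot: [-1.735, -2.619, -0.0]
force: [1.5, -0.1, -0.0]
grip_width: 0.645
togo dp [array([287.9,  98.9,  -5.7])] grasp [544.3   8.7 244.3] tilt 0.02 F [ 1.5 -0.1 -0. ] w 55.0 j6 [-0.13  0.26 -0.05  1.27  0.   -0.53] t 14.05
side green_a_mid []
side red_a_mid []
top green_a_mid [([549.0, 268.0, 53.0], 0.48)]
top red_a_mid []
```

View pics/s3.png

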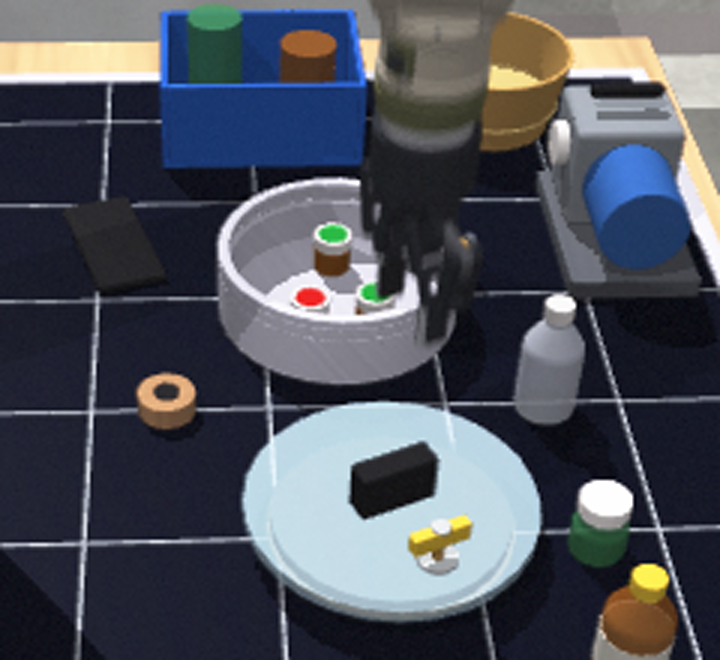

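View pics/t3.png

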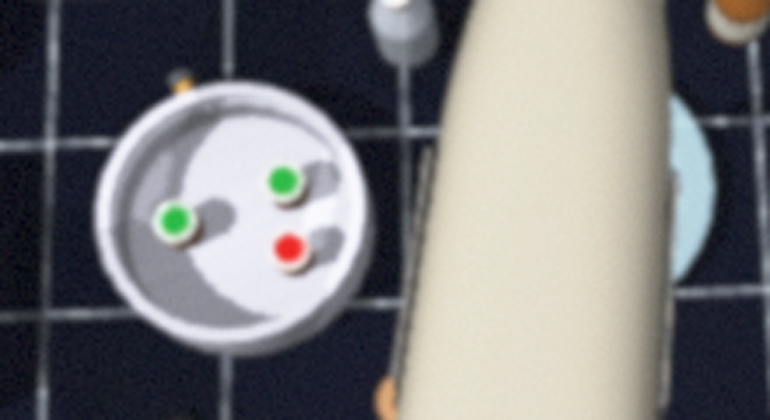

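View pics/w10.png

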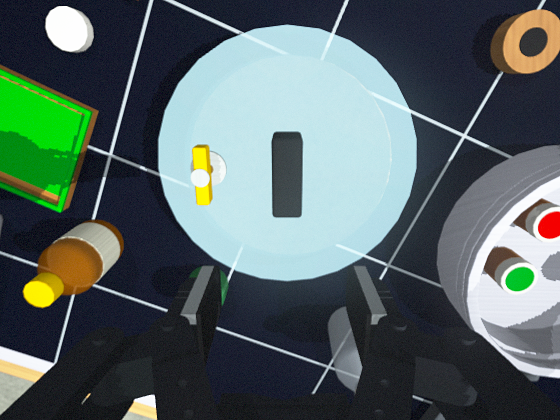

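```bash
python3 -m inch '[{"dp":[45,9,0],"yaw":0,"jaw":55},{"dp":[48,10,0],"yaw":0,"jaw":55},{"dp":[48,10,0],"yaw":0,"jaw":55},{"dp":[48,10,0],"yaw":0,"jaw":55},{"dp":[48,10,0],"yaw":0,"jaw":55}]';python3 -m inch '[{"dp":[48,10,0],"yaw":0,"jaw":55},{"dp":[0,0,0],"yaw":0,"jaw":55},{"dp":[0,0,0],"yaw":0,"jaw":55}]';python3 - <<'E'
from h import *
togo([523,312.4,250])
im,m=snap("wrist","w11")
hsv=cv2.cvtColor(im,cv2.COLOR_BGR2HSV)
for nm,lo,hi in (("g",(45,120,80),(80,255,255)),("r",(0,150,120),(6,255,255)),("r2",(174,150,120),(180,255,255))):
    n,l,st,ce=cv2.connectedComponentsWithStats(cv2.inRange(hsv,lo,hi))
    for i in range(1,n):
        if st[i,4]>150: print(nm,st[i],ce[i].round(1),back("wrist",ce[i],50,m).round(1))
E
```

```text
time_s: 15.0
tool_pos: [496.5, 247.5, 294.7]
eef_rot: [-1.735, -2.618, 0.002]
force: [1.2, -1.0, 0.5]
grip_width: 0.644
time_s: 15.3
tool_pos: [487.1, 295.0, 294.6]
eef_rot: [-1.73, -2.621, 0.004]
force: [-0.2, -0.9, -0.2]
grip_width: 0.645
togo dp [array([ 1.9, 40. , -9.4])] grasp [487.  294.9 240.7] tilt 0.14 F [-0.2 -0.9 -0.2] w 55.1 j6 [ 0.4   0.31  0.01  1.28 -0.   -0.  ] t 15.3
g [217 222  30  28 648] [231.7 235.4] [554.7 270.6  50. ]
g [324 229  29  27 627] [338.2 242.2] [521.4 366.7  50. ]
r [235 159  28  31 450] [246.3 172.4] [492.3 261.3  50. ]
r2 [244 160  22  29 253] [255.9 175.9] [491.9 270.4  50. ]
```

View pics/w11.png

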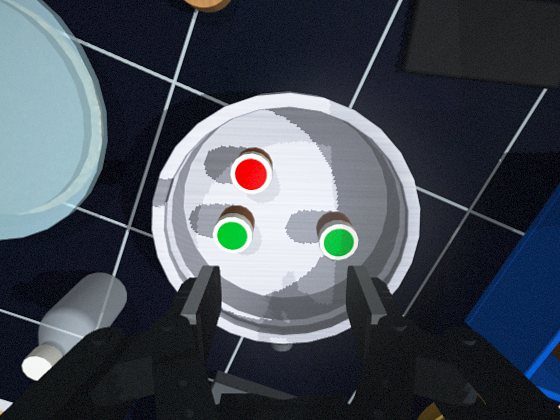

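```bash
python3 - <<'E'
from h import *
togo([554.7,270.6,38],(np.cos(np.radians(108)),np.sin(np.radians(108))))
E
```

```text
togo dp [array([-47.6,  53.3, 202.8]), np.float64(5.0)] grasp [487.5 293.8 240.9] tilt 0.13 F [-0.2 -0.8  1.1] w 55.0 j6 [ 0.4   0.31  0.01  1.28 -0.   -0.  ] t 15.35
```

```bash
python3 -m inch '[{"dp":[-24,26,10],"yaw":0,"jaw":55},{"dp":[-23.5,27,20],"yaw":0,"jaw":55},{"dp":[0,0,40],"yaw":5,"jaw":55},{"dp":[0,0,30],"yaw":0,"jaw":55},{"dp":[0,0,0],"yaw":0,"jaw":55}]';python3 - <<'E'
from h import *
togo([554.7,270.6,38],(np.cos(np.radians(108)),np.sin(np.radians(108))))
snap("wrist","w12",marks=[(554.7,270.6,50)])
E
```

```text
time_s: 15.85
tool_pos: [553.3, 267.6, 190.6]
eef_rot: [-1.848, -2.533, 0.013]
force: [-1.0, -0.8, -0.2]
grip_width: 0.645
togo dp [array([ 2.5,  3.9, 98.7]), np.float64(-0.2)] grasp [552.7 267.4 136.7] tilt 0.58 F [-1.  -0.8 -0.2] w 55.1 j6 [ 0.32  0.45 -0.04  1.1  -0.    0.01] t 15.85
```

View pics/w12.png

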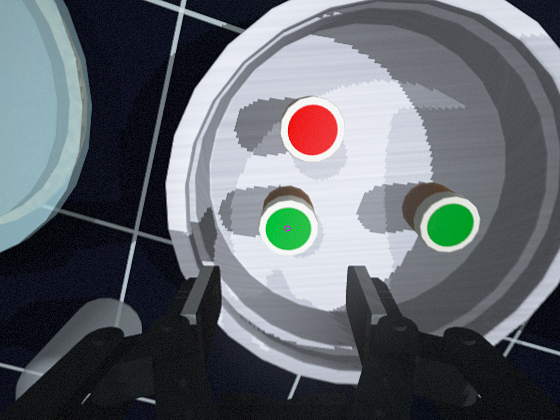

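```bash
python3 -m inch '[{"dp":[1,1.5,15],"yaw":0,"jaw":55},{"dp":[0,0,20],"yaw":0,"jaw":52},{"dp":[0,0,10],"yaw":0,"jaw":52},{"dp":[0,0,0],"yaw":0,"jaw":52}]';python3 - <<'E'
from h import *
togo([554.7,270.6,38],(np.cos(np.radians(108)),np.sin(np.radians(108))))
E
```

```text
time_s: 16.3
tool_pos: [556.3, 271.8, 151.0]
eef_rot: [-1.848, -2.54, 0.001]
force: [-0.5, -1.0, -0.1]
grip_width: 0.61
togo dp [array([-0.6, -1.8, 59.2]), np.float64(-0.1)] grasp [556.3 271.8  97.1] tilt 0.05 F [-0.5 -1.  -0.1] w 52.1 j6 [ 0.32  0.48 -0.09  1.   -0.    0.01] t 16.3
```

```bash
python3 -m inch '[{"dp":[-0.5,-1.5,18],"yaw":0,"jaw":52},{"dp":[0,0,18],"yaw":0,"jaw":52},{"dp":[0,0,15],"yaw":0,"jaw":52},{"dp":[0,0,6],"yaw":0,"jaw":52},{"dp":[0,0,0],"yaw":0,"jaw":52}]' 20;python3 - <<'E'
from h import *
togo([554.7,270.6,38],(np.cos(np.radians(108)),np.sin(np.radians(108))))
E
```

```text
time_s: 16.8
tool_pos: [556.8, 272.7, 96.9]
eef_rot: [1.845, 2.54, 0.007]
force: [-1.5, 2.6, 4.3]
grip_width: 0.611
togo dp [array([-1.4, -2.9,  4.9]), np.float64(0.0)] grasp [557.  272.8  43. ] tilt 0.29 F [-1.5  2.6  4.3] w 52.2 j6 [ 0.33  0.53 -0.16  0.88  0.    0.01] t 16.8
```

```bash
python3 -m inch '[{"dp":[0,0,0],"yaw":0,"jaw":52},{"dp":[0,0,0],"yaw":0,"jaw":52}]' 20;python3 - <<'E'
from h import *
togo([554.7,270.6,38],(np.cos(np.radians(108)),np.sin(np.radians(108))))
snap("wrist","w13");snap("side","s13",(220,90,370,210),5)
E
```

```text
time_s: 17.0
tool_pos: [557.0, 272.7, 97.0]
eef_rot: [1.845, 2.54, 0.008]
force: [0.4, 3.8, 5.3]
grip_width: 0.607
togo dp [array([-1.4, -3.2,  5.1]), np.float64(0.0)] grasp [557.3 272.9  43.1] tilt 0.32 F [0.4 3.8 5.3] w 51.8 j6 [ 0.33  0.53 -0.16  0.88  0.    0.01] t 17.0
```

View pics/w13.png

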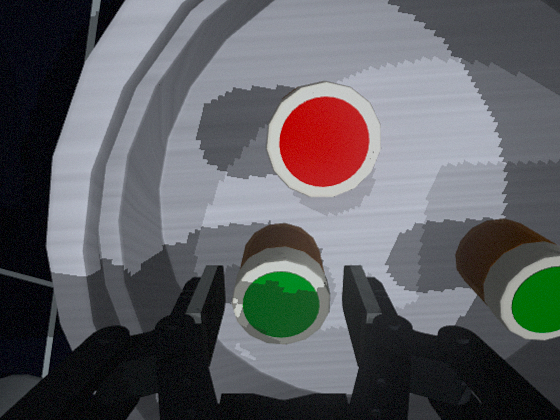

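View pics/s13.png

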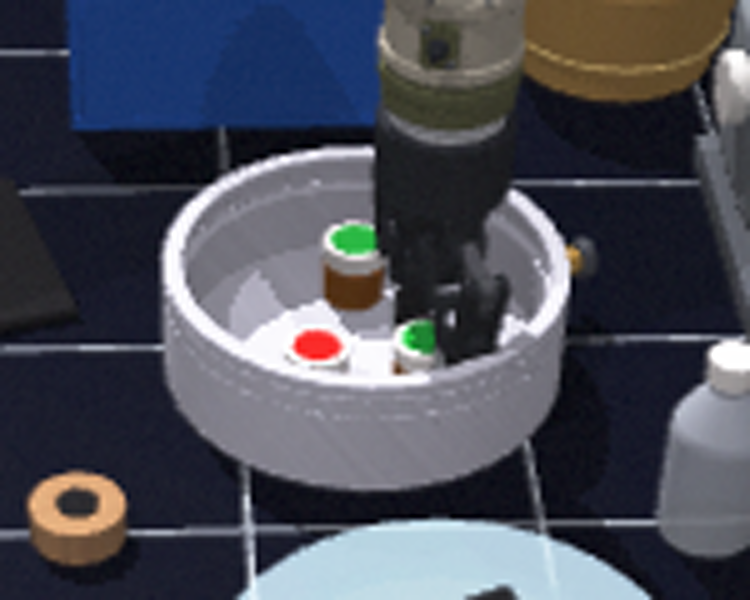

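```bash
python3 -m inch '[{"dp":[-1,-2.5,0],"yaw":0,"jaw":46},{"dp":[0,0,0],"yaw":0,"jaw":42},{"dp":[0,0,0],"yaw":0,"jaw":34},{"dp":[0,0,0],"yaw":0,"jaw":30},{"dp":[0,0,0],"yaw":0,"jaw":30}]' 30;python3 -m inch '[{"dp":[0,0,0],"yaw":0,"jaw":30},{"dp":[0,0,0],"yaw":0,"jaw":30}]';python3 - <<'E'
from h import *
togo([554.7,270.6,38],(np.cos(np.radians(108)),np.sin(np.radians(108))))
snap("wrist","w14")
E
```

```text
time_s: 17.6
tool_pos: [553.3, 269.6, 94.8]
eef_rot: [1.848, 2.54, 0.001]
force: [-2.2, -0.3, 6.6]
grip_width: 0.433
time_s: 17.8
tool_pos: [553.3, 269.5, 94.8]
eef_rot: [1.848, 2.54, 0.0]
force: [-1.5, 0.0, 6.2]
grip_width: 0.432
togo dp [array([0.6, 1.6, 2.9]), np.float64(-0.1)] grasp [553.3 269.5  40.9] tilt 0.03 F [-1.5  0.   6.2] w 36.9 j6 [ 0.32  0.52 -0.17  0.88 -0.    0.01] t 17.8
```

View pics/w14.png

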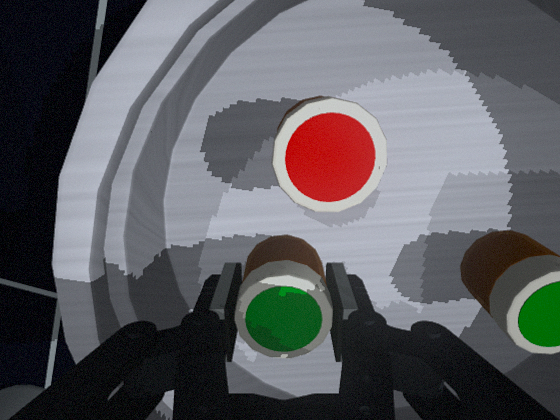

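```bash
python3 -m inch '[{"dp":[0,0,-5],"yaw":0,"jaw":30},{"dp":[0,0,-20],"yaw":0,"jaw":30},{"dp":[0,0,-40],"yaw":0,"jaw":30},{"dp":[0,0,-45],"yaw":0,"jaw":30},{"dp":[0,0,-40],"yaw":0,"jaw":30}]';python3 - <<'E'
from h import *
togo([626,-245,200],(1,0))
snap("wrist","w15")
m=ctrl.camera_model("top")
s={}
im=ctrl.get_image("top")
for l in ("pass_tray_floor","reject_tray_floor"):
    for d in ctrl.trace("top",l):
        ys,xs=np.nonzero(d['mask']); r=cv2.minAreaRect(np.c_[xs,ys].astype(np.float32)); print(l,d['confidence'],r,back("top",r[0],14).round(1),[back("top",c,20).round(0)[:2].tolist() for c in cv2.boxPoints(r)])
E
```

```text
time_s: 18.35
tool_pos: [552.9, 269.5, 245.6]
eef_rot: [-1.848, -2.541, 0.001]
force: [0.8, 0.4, -0.9]
grip_width: 0.432
togo dp [array([-512. ,  -89. ,   -8.3]), np.float64(-72.0)] grasp [552.9 269.5 191.7] tilt 0.02 F [ 0.8  0.4 -0.9] w 36.9 j6 [ 0.32  0.41  0.05  1.21 -0.    0.01] t 18.35
pass_tray_floor 0.77 ((406.61492919921875, 293.97137451171875), (38.562957763671875, 59.679664611816406), 87.33700561523438) [ 182.4 -354.9   14. ] [[240.0, -264.0], [241.0, -448.0], [126.0, -441.0], [124.0, -260.0]]
pass_tray_floor 0.56 ((370.9814147949219, 157.92962646484375), (54.62907028198242, 35.1729621887207), 1.1457629203796387) [ 621.1 -279.6   14. ] [[565.0, -185.0], [684.0, -195.0], [674.0, -373.0], [555.0, -360.0]]
reject_tray_floor 0.76 ((370.9999694824219, 225.5), (55.99999237060547, 36.99999237060547), -0.0) [ 398.4 -262.3   14. ] [[342.0, -169.0], [460.0, -177.0], [454.0, -355.0], [336.0, -344.0]]
reject_tray_floor 0.27 ((290.5, 132.0), (18.0, 13.0), 90.0) [719.7 -21.3  14. ] [[749.0, -1.0], [748.0, -44.0], [685.0, -41.0], [687.0, 1.0]]
```

View pics/w15.png

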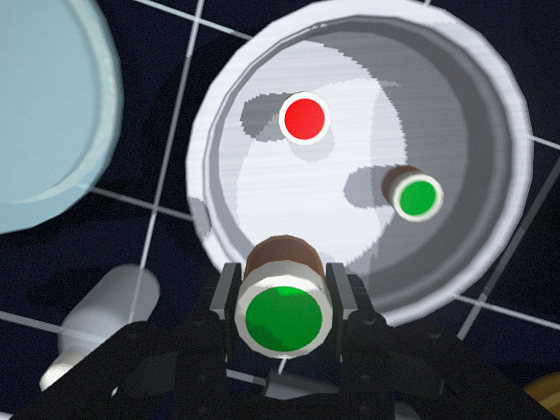

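```bash
python3 -m inch '[{"dp":[-25,-4,-5],"yaw":0,"jaw":30},{"dp":[-40,-7,-3],"yaw":0,"jaw":30},{"dp":[-46,-8,0],"yaw":0,"jaw":30},{"dp":[-46,-8,0],"yaw":0,"jaw":30},{"dp":[-46,-8,0],"yaw":0,"jaw":30}]';python3 -m inch '[{"dp":[-46,-8,0],"yaw":0,"jaw":30},{"dp":[-46,-8,0],"yaw":0,"jaw":30},{"dp":[-46,-8,0],"yaw":0,"jaw":30},{"dp":[-46,-8,0],"yaw":0,"jaw":30},{"dp":[-46,-8,0],"yaw":0,"jaw":30}]';python3 -m inch '[{"dp":[-40,-7,0],"yaw":0,"jaw":30},{"dp":[-20,-8,0],"yaw":6,"jaw":30},{"dp":[0,0,0],"yaw":6,"jaw":30},{"dp":[0,0,0],"yaw":6,"jaw":30},{"dp":[0,0,0],"yaw":0,"jaw":30}]';python3 - <<'E'
from h import *
togo([624,-244,200],(0,1))
snap("wrist","w16")
E
```

```text
time_s: 19.05
tool_pos: [581.3, 64.2, 249.6]
eef_rot: [-1.845, -2.539, 0.003]
force: [1.1, 0.3, -0.9]
grip_width: 0.432
time_s: 19.55
tool_pos: [614.3, -166.9, 249.4]
eef_rot: [-1.845, -2.538, 0.001]
force: [1.2, -0.0, -1.3]
grip_width: 0.433
time_s: 20.05
tool_pos: [618.5, -227.1, 249.2]
eef_rot: [-2.22, -2.216, 0.002]
force: [-0.0, 0.7, -0.9]
grip_width: 0.435
togo dp [array([-17. ,   5.7,  -4.8]), np.float64(-0.1)] grasp [ 618.3 -227.   195.3] tilt 0.27 F [-0.   0.7 -0.9] w 37.2 j6 [-0.47  0.5   0.19  1.27  0.   -0.47] t 20.05
```

View pics/w16.png

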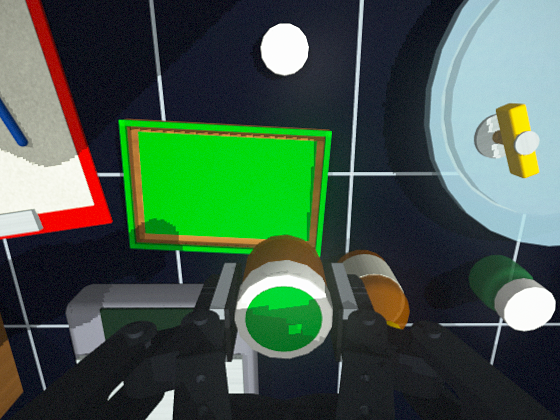

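```bash
python3 - <<'E'
from h import *
m=ctrl.camera_model("wrist")
C=np.array([back("wrist",c,20,m)[:2] for c in [(119,120),(331,131),(321,253),(131,247)]]);print(C.round(0),C.mean(0))
F=np.array([back("wrist",c,4,m)[:2] for c in [(143,130),(315,138),(307,243),(142,236)]]);print(F.round(0))
e=C[1]-C[0];print(np.linalg.norm(e),np.linalg.norm(C[3]-C[0]),np.degrees(np.arctan2(e[1],e[0])))
E
```

```text
[[ 563. -360.]
 [ 572. -187.]
 [ 682. -191.]
 [ 676. -365.]] [ 623.18828983 -275.65790158]
[[ 573. -347.]
 [ 580. -198.]
 [ 679. -203.]
 [ 672. -360.]]
172.96625787646775 113.18628988410966 87.08342349817555
```

```bash
python3 -m inch '[{"dp":[-13,6.5,20],"yaw":3,"jaw":30},{"dp":[0,0,40],"yaw":0,"jaw":30},{"dp":[0,0,35],"yaw":0,"jaw":30},{"dp":[0,0,25],"yaw":0,"jaw":30},{"dp":[0,0,0],"yaw":0,"jaw":30}]';python3 - <<'E'
from h import *
togo([624.8,-240,35],(0.051,1))
snap("wrist","w17",marks=[(624.8,-240,4)])
E
```

```text
time_s: 20.6
tool_pos: [623.0, -238.0, 126.3]
eef_rot: [-2.27, -2.158, 0.005]
force: [-1.1, 0.2, -1.5]
grip_width: 0.432
togo dp [array([-2.3,  2.7, 37.4]), np.float64(0.0)] grasp [ 622.5 -237.8   72.4] tilt 0.58 F [-1.1  0.2 -1.5] w 36.9 j6 [-0.49  0.59  0.03  1.02  0.   -0.43] t 20.6
```

View pics/w17.png

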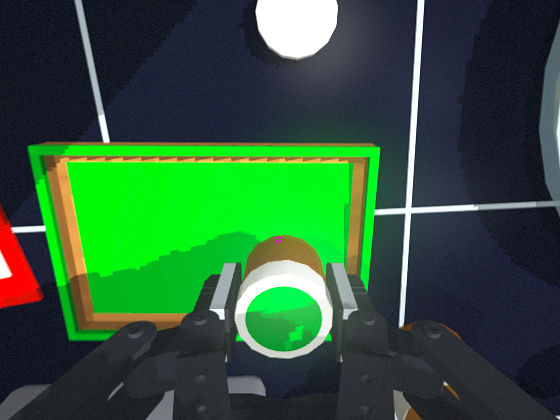

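```bash
python3 -m inch '[{"dp":[-0.8,1,12],"yaw":0,"jaw":30},{"dp":[0,0,10],"yaw":0,"jaw":30},{"dp":[0,0,6],"yaw":0,"jaw":30},{"dp":[0,0,3],"yaw":0,"jaw":30},{"dp":[0,0,0],"yaw":0,"jaw":30}]';python3 - <<'E'
from h import *
togo([624.8,-240,35],(0.051,1))
E
```

```text
time_s: 21.15
tool_pos: [626.8, -240.7, 100.6]
eef_rot: [-2.279, -2.162, 0.0]
force: [-0.1, -0.2, -1.3]
grip_width: 0.435
togo dp [array([ 0.6, -2.1, 11.7]), np.float64(-0.1)] grasp [ 626.8 -240.7   46.7] tilt 0.03 F [-0.1 -0.2 -1.3] w 37.1 j6 [-0.49  0.61  0.01  0.96  0.   -0.43] t 21.15
```

```bash
python3 -m inch '[{"dp":[0,-1,4],"yaw":0,"jaw":30},{"dp":[0,0,3],"yaw":0,"jaw":30},{"dp":[0,0,2],"yaw":0,"jaw":30},{"dp":[0,0,0],"yaw":0,"jaw":30},{"dp":[0,0,0],"yaw":0,"jaw":30}]';python3 - <<'E'
from h import *
togo([624.8,-240,35],(0.051,1))
E
```

```text
time_s: 21.65
tool_pos: [626.0, -240.8, 91.9]
eef_rot: [-2.279, -2.162, -0.0]
force: [1.0, 0.2, -0.8]
grip_width: 0.439
togo dp [array([ 0.7, -1.2,  3. ]), np.float64(-0.1)] grasp [ 626.  -240.8   38. ] tilt 0.01 F [ 1.   0.2 -0.8] w 37.5 j6 [-0.49  0.62 -0.01  0.94  0.   -0.43] t 21.65
```

```bash
python3 -m inch '[{"dp":[0,0,1.5],"yaw":0,"jaw":30},{"dp":[0,0,1],"yaw":0,"jaw":30},{"dp":[0,0,0],"yaw":0,"jaw":30}]';python3 - <<'E'
from h import *
togo([624.8,-240,35],(0.051,1))
E
```

```text
time_s: 21.95
tool_pos: [625.9, -240.7, 89.2]
eef_rot: [-2.279, -2.162, -0.0]
force: [0.3, -0.3, -1.0]
grip_width: 0.435
togo dp [array([ 0.6, -1.2,  0.3]), np.float64(-0.1)] grasp [ 625.9 -240.7   35.3] tilt 0.02 F [ 0.3 -0.3 -1. ] w 37.1 j6 [-0.49  0.62 -0.01  0.94  0.   -0.43] t 21.95
```

```bash
python3 -m inch '[{"dp":[0,0,1],"yaw":0,"jaw":30},{"dp":[0,0,1],"yaw":0,"jaw":30},{"dp":[0,0,0],"yaw":0,"jaw":30}]';python3 - <<'E'
from h import *
togo([624.8,-240,35],(0.051,1))
E
```

```text
time_s: 22.25
tool_pos: [626.1, -240.8, 88.8]
eef_rot: [2.279, 2.161, 0.0]
force: [-3.1, 1.1, 7.5]
grip_width: 0.432
togo dp [array([ 0.7, -1.3, -0.1]), np.float64(-0.1)] grasp [ 626.1 -240.8   34.9] tilt 0.04 F [-3.1  1.1  7.5] w 36.9 j6 [-0.49  0.62 -0.01  0.94  0.   -0.43] t 22.25
```

Contact with the floor at the expected height. Release and rise.

```bash
python3 -m inch '[{"dp":[0,0,-1],"yaw":0,"jaw":40},{"dp":[0,0,0],"yaw":0,"jaw":48},{"dp":[0,0,0],"yaw":0,"jaw":50},{"dp":[0,0,0],"yaw":0,"jaw":50},{"dp":[0,0,-8],"yaw":0,"jaw":50}]';python3 -m inch '[{"dp":[0,0,-30],"yaw":0,"jaw":50},{"dp":[0,0,-45],"yaw":0,"jaw":50},{"dp":[0,0,-45],"yaw":0,"jaw":50},{"dp":[0,0,-30],"yaw":0,"jaw":50}]';python3 - <<'E'
from h import *
togo([521.4,366.7,200],(-.31,.95))
snap("wrist","w18")
E
```

```text
time_s: 22.75
tool_pos: [625.2, -240.3, 95.2]
eef_rot: [-2.278, -2.16, 0.001]
force: [0.7, 0.5, 0.1]
grip_width: 0.586
time_s: 23.15
tool_pos: [626.7, -241.1, 250.8]
eef_rot: [2.277, 2.159, 0.002]
force: [0.4, -0.8, -0.8]
grip_width: 0.585
togo dp [array([ 601.5, -137.5,   -4.7]), np.float64(-21.1)] grasp [ 626.9 -241.2  196.9] tilt 0.25 F [ 0.4 -0.8 -0.8] w 49.9 j6 [-0.49  0.52  0.23  1.27  0.   -0.43] t 23.15
```

View pics/w18.png

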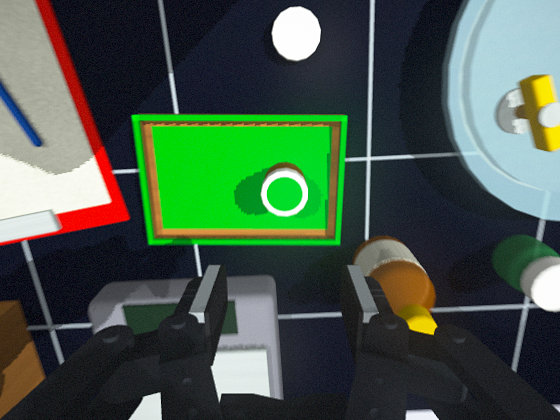

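```bash
python3 -m inch '[{"dp":[40,-9,0],"yaw":0,"jaw":50},{"dp":[48,-11,0],"yaw":0,"jaw":50},{"dp":[48,-11,0],"yaw":0,"jaw":50},{"dp":[48,-11,0],"yaw":0,"jaw":50},{"dp":[48,-11,0],"yaw":0,"jaw":50}]';python3 -m inch '[{"dp":[48,-11,0],"yaw":0,"jaw":50},{"dp":[48,-11,0],"yaw":0,"jaw":50},{"dp":[48,-11,0],"yaw":0,"jaw":50},{"dp":[48,-11,0],"yaw":0,"jaw":50},{"dp":[48,-11,0],"yaw":0,"jaw":50}]';python3 -m inch '[{"dp":[48,-11,0],"yaw":-8,"jaw":50},{"dp":[0,0,0],"yaw":-8,"jaw":50},{"dp":[0,0,0],"yaw":-8,"jaw":50},{"dp":[0,0,0],"yaw":-8,"jaw":50},{"dp":[0,0,0],"yaw":-8,"jaw":50}]'; python3 -m inch '[{"dp":[0,0,0],"yaw":-8,"jaw":50},{"dp":[0,0,0],"yaw":-8,"jaw":50},{"dp":[0,0,0],"yaw":-8,"jaw":50},{"dp":[0,0,0],"yaw":-8,"jaw":50},{"dp":[0,0,0],"yaw":0,"jaw":50}]';  python3 - <<'E'
from h import *
togo([521.4,366.7,100],(-.94,.34))
snap("wrist","w19",marks=[(521.4,366.7,50)])
E
```

```text
time_s: 23.7
tool_pos: [584.7, -4.6, 246.8]
eef_rot: [2.28, 2.161, 0.001]
force: [0.8, 0.6, 0.1]
grip_width: 0.586
time_s: 24.2
tool_pos: [542.5, 238.2, 246.9]
eef_rot: [2.279, 2.162, 0.001]
force: [0.8, 0.5, -0.5]
grip_width: 0.591
time_s: 24.7
tool_pos: [534.5, 285.2, 246.6]
eef_rot: [1.393, 2.816, 0.0]
force: [-0.2, 0.5, 0.7]
grip_width: 0.587
time_s: 25.2
tool_pos: [534.6, 284.8, 246.6]
eef_rot: [0.573, 3.089, 0.0]
force: [0.2, -0.5, -0.9]
grip_width: 0.58
togo dp [array([41.8, 71.7, 92.7]), np.float64(-1.1)] grasp [534.7 284.8 192.7] tilt 0.01 F [ 0.2 -0.5 -0.9] w 49.6 j6 [ 0.36  0.39  0.02  1.2   0.   -0.85] t 25.2
```

View pics/w19.png

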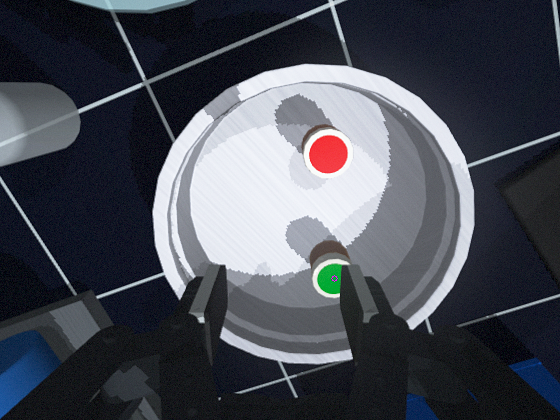

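```bash
python3 -m inch '[{"dp":[21,36,0],"yaw":0,"jaw":50},{"dp":[21,36,20],"yaw":0,"jaw":50},{"dp":[0,0,30],"yaw":0,"jaw":50},{"dp":[0,0,30],"yaw":0,"jaw":50},{"dp":[0,0,0],"yaw":0,"jaw":50}]';  python3 - <<'E'
from h import *
togo([521.4,366.7,42],(-.94,.34))
snap("wrist","w20",marks=[(521.4,366.7,50)])
E
```

```text
time_s: 25.75
tool_pos: [518.7, 366.2, 161.9]
eef_rot: [-0.575, -3.082, 0.008]
force: [-0.8, -0.5, -0.4]
grip_width: 0.586
togo dp [array([-3. ,  2.2, 66. ]), np.float64(-1.3)] grasp [518.3 366.  108. ] tilt 0.48 F [-0.8 -0.5 -0.4] w 50.0 j6 [ 0.49  0.5  -0.02  1.05  0.   -0.71] t 25.75
```

View pics/w20.png

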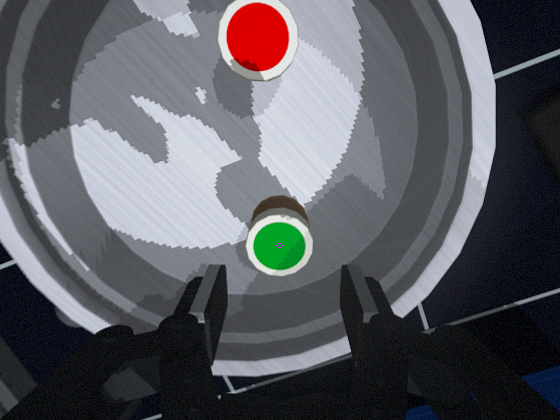

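```bash
python3 -m inch '[{"dp":[-1.5,0.5,20],"yaw":0,"jaw":50},{"dp":[0,0,20],"yaw":0,"jaw":50},{"dp":[0,0,14],"yaw":0,"jaw":50},{"dp":[0,0,5],"yaw":0,"jaw":50},{"dp":[0,0,0],"yaw":0,"jaw":50}]';  python3 - <<'E'
from h import *
togo([521.4,366.7,42],(-.94,.34))
E
```

```text
time_s: 26.3
tool_pos: [523.1, 366.8, 107.7]
eef_rot: [-0.575, -3.088, -0.0]
force: [-0.1, -0.0, -0.2]
grip_width: 0.588
togo dp [array([ 1.5, -0.7, 11.8]), np.float64(-1.2)] grasp [523.1 366.8  53.8] tilt 0.0 F [-0.1 -0.  -0.2] w 50.2 j6 [ 0.49  0.55 -0.09  0.93  0.   -0.72] t 26.3
```

```bash
python3 -m inch '[{"dp":[1,-0.5,7],"yaw":0,"jaw":50},{"dp":[0,0,5],"yaw":0,"jaw":50},{"dp":[0,0,0],"yaw":0,"jaw":50}]';  python3 - <<'E'
from h import *
togo([521.4,366.7,42],(-.94,.34))
snap("wrist","w21",marks=[(521.4,366.7,50)])
E
```

```text
time_s: 26.6
tool_pos: [521.5, 366.7, 95.0]
eef_rot: [-0.573, -3.088, 0.001]
force: [0.3, 0.2, 0.4]
grip_width: 0.583
togo dp [array([ 0. , -0. , -0.9]), np.float64(-1.2)] grasp [521.5 366.7  41.1] tilt 0.04 F [0.3 0.2 0.4] w 49.8 j6 [ 0.49  0.56 -0.1   0.91 -0.   -0.72] t 26.6
```

View pics/w21.png

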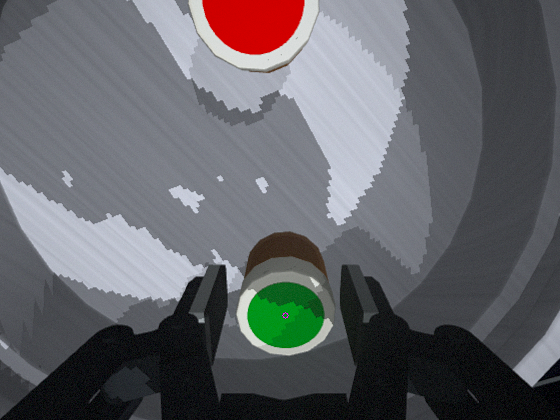

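```bash
python3 -m inch '[{"dp":[0,0,0],"yaw":0,"jaw":40},{"dp":[0,0,0],"yaw":0,"jaw":34},{"dp":[0,0,0],"yaw":0,"jaw":30},{"dp":[0,0,0],"yaw":0,"jaw":30},{"dp":[0,0,0],"yaw":0,"jaw":30}]' 30;python3 - <<'E'
from h import *
togo([521.4,366.7,42],(-.94,.34))
E
python3 -m inch '[{"dp":[0,0,-5],"yaw":0,"jaw":30},{"dp":[0,0,-20],"yaw":0,"jaw":30},{"dp":[0,0,-40],"yaw":0,"jaw":30},{"dp":[0,0,-45],"yaw":0,"jaw":30},{"dp":[0,0,-45],"yaw":0,"jaw":30}]';python3 - <<'E'
from h import *
togo([621,-312,200],(0.051,1))
E
```

```text
time_s: 27.15
tool_pos: [522.1, 367.0, 95.8]
eef_rot: [0.573, 3.088, 0.001]
force: [-0.3, -0.2, 2.9]
grip_width: 0.436
togo dp [array([ 0.6, -0.6, -0.1]), np.float64(-1.1)] grasp [522.1 367.1  41.9] tilt 0.05 F [-0.3 -0.2  2.9] w 37.2 j6 [ 0.49  0.56 -0.1   0.91  0.   -0.72] t 27.15
time_s: 27.65
tool_pos: [521.2, 366.5, 251.5]
eef_rot: [-0.573, -3.087, 0.002]
force: [0.4, 1.1, -1.0]
grip_width: 0.44
togo dp [array([-336.8, -597.4,   -2. ]), np.float64(71.9)] grasp [521.1 366.4 197.6] tilt 0.1 F [ 0.4  1.1 -1. ] w 37.5 j6 [ 0.49  0.45  0.12  1.24  0.   -0.72] t 27.65
```

```bash
python3 -m inch '[{"dp":[-16,-28,0],"yaw":0,"jaw":30},{"dp":[-24,-42,0],"yaw":0,"jaw":30},{"dp":[-24,-42,0],"yaw":0,"jaw":30},{"dp":[-24,-42,0],"yaw":0,"jaw":30},{"dp":[-24,-42,0],"yaw":0,"jaw":30}]';python3 -m inch '[{"dp":[-24,-42,0],"yaw":0,"jaw":30},{"dp":[-24,-42,0],"yaw":0,"jaw":30},{"dp":[-24,-42,0],"yaw":0,"jaw":30},{"dp":[-24,-42,0],"yaw":0,"jaw":30},{"dp":[-24,-42,0],"yaw":0,"jaw":30}]';python3 -m inch '[{"dp":[-24,-42,0],"yaw":0,"jaw":30},{"dp":[-24,-42,0],"yaw":0,"jaw":30},{"dp":[-24,-42,0],"yaw":0,"jaw":30},{"dp":[-20,-36,0],"yaw":0,"jaw":30},{"dp":[0,0,0],"yaw":8,"jaw":30}]';python3 -m inch '[{"dp":[0,0,0],"yaw":8,"jaw":30},{"dp":[0,0,0],"yaw":8,"jaw":30},{"dp":[0,0,0],"yaw":8,"jaw":30},{"dp":[0,0,0],"yaw":8,"jaw":30},{"dp":[0,0,0],"yaw":8,"jaw":30}]';python3 -m inch '[{"dp":[0,0,0],"yaw":8,"jaw":30},{"dp":[0,0,0],"yaw":8,"jaw":30},{"dp":[0,0,0],"yaw":8,"jaw":30},{"dp":[0,0,0],"yaw":0,"jaw":30}]';python3 - <<'E'
from h import *
togo([621,-312,200],(0.051,1))
snap("wrist","w22",marks=[(621,-312,4)])
E
```

```text
time_s: 28.15
tool_pos: [555.7, 142.0, 250.4]
eef_rot: [-0.573, -3.089, 0.0]
force: [1.2, -0.8, -0.6]
grip_width: 0.433
time_s: 28.65
tool_pos: [592.3, -97.3, 250.4]
eef_rot: [-0.573, -3.088, -0.0]
force: [0.5, 0.2, 0.1]
grip_width: 0.436
time_s: 29.15
tool_pos: [620.1, -285.5, 249.2]
eef_rot: [0.8, 3.038, -0.002]
force: [0.0, 0.8, -0.7]
grip_width: 0.435
time_s: 29.65
tool_pos: [620.0, -279.5, 250.0]
eef_rot: [-1.787, -2.582, 0.0]
force: [0.3, -0.9, -1.1]
grip_width: 0.439
time_s: 30.05
tool_pos: [620.1, -279.4, 250.1]
eef_rot: [-2.279, -2.161, 0.0]
force: [0.1, 0.2, -1.2]
grip_width: 0.431
togo dp [array([-32.5,   2.7,  -3.8]), np.float64(-0.1)] grasp [ 620.1 -279.4  196.2] tilt 0.06 F [ 0.1  0.2 -1.2] w 36.8 j6 [-0.54  0.54  0.26  1.29  0.   -0.49] t 30.05
```

View pics/w22.png

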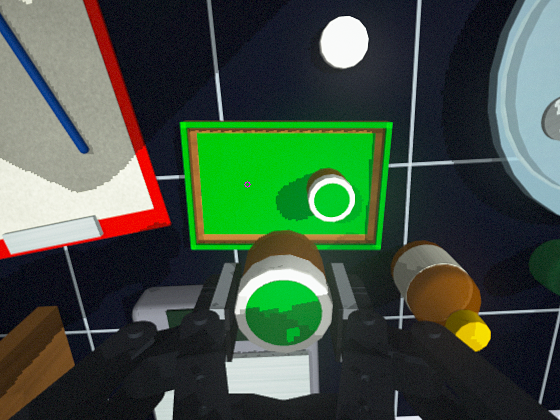

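```bash
python3 -m inch '[{"dp":[-32,2.5,0],"yaw":0,"jaw":30},{"dp":[0,0,40],"yaw":0,"jaw":30},{"dp":[0,0,45],"yaw":0,"jaw":30},{"dp":[0,0,40],"yaw":0,"jaw":30},{"dp":[0,0,20],"yaw":0,"jaw":30}]';python3 -m inch '[{"dp":[0,0,4],"yaw":0,"jaw":30},{"dp":[0,0,0],"yaw":0,"jaw":30}]';python3 - <<'E'
from h import *
togo([621,-312,35.9],(0.051,1))
E
```

```text
time_s: 30.6
tool_pos: [619.0, -310.4, 100.7]
eef_rot: [-2.271, -2.161, 0.002]
force: [-0.5, 0.2, -1.6]
grip_width: 0.438
time_s: 30.8
tool_pos: [620.9, -311.4, 100.9]
eef_rot: [-2.277, -2.163, 0.0]
force: [-1.1, 0.5, 0.2]
grip_width: 0.434
togo dp [array([-0.6,  0.2, 11.1]), np.float64(-0.0)] grasp [ 620.8 -311.4   47. ] tilt 0.09 F [-1.1  0.5  0.2] w 37.1 j6 [-0.58  0.66  0.08  1.    0.   -0.53] t 30.8
```

```bash
python3 -m inch '[{"dp":[0,0,3],"yaw":0,"jaw":30},{"dp":[0,0,2],"yaw":0,"jaw":30},{"dp":[0,0,2],"yaw":0,"jaw":30},{"dp":[0,0,0],"yaw":0,"jaw":30},{"dp":[0,0,0],"yaw":0,"jaw":30}]';python3 - <<'E'
from h import *
togo([621,-312,35.9],(0.051,1))
E
```

```text
time_s: 31.3
tool_pos: [621.2, -311.7, 94.8]
eef_rot: [2.279, 2.162, 0.0]
force: [-0.2, -0.8, -0.3]
grip_width: 0.44
togo dp [array([-0.3, -0.3,  5. ]), np.float64(-0.1)] grasp [ 621.3 -311.7   40.9] tilt 0.03 F [-0.2 -0.8 -0.3] w 37.6 j6 [-0.58  0.66  0.08  0.99  0.   -0.53] t 31.3
```

```bash
python3 -m inch '[{"dp":[0,0,2],"yaw":0,"jaw":30},{"dp":[0,0,1.5],"yaw":0,"jaw":30},{"dp":[0,0,1],"yaw":0,"jaw":30},{"dp":[0,0,0],"yaw":0,"jaw":30}]';python3 - <<'E'
from h import *
togo([621,-312,35.9],(0.051,1))
E
```

```text
time_s: 31.7
tool_pos: [621.1, -311.6, 89.9]
eef_rot: [-2.279, -2.162, -0.0]
force: [0.2, 0.7, 0.1]
grip_width: 0.436
togo dp [array([-0.4, -0.1,  0.1]), np.float64(-0.1)] grasp [ 621.1 -311.6   36. ] tilt 0.01 F [0.2 0.7 0.1] w 37.2 j6 [-0.58  0.66  0.07  0.98  0.   -0.53] t 31.7
```

```bash
python3 -m inch '[{"dp":[0,0,1],"yaw":0,"jaw":30},{"dp":[0,0,0.7],"yaw":0,"jaw":30},{"dp":[0,0,0],"yaw":0,"jaw":30}]';python3 - <<'E'
from h import *
togo([621,-312,35.9],(0.051,1))
E
```

```text
time_s: 32.0
tool_pos: [621.1, -311.6, 89.8]
eef_rot: [2.279, 2.161, 0.0]
force: [-4.0, 1.5, 9.4]
grip_width: 0.435
togo dp [array([-0.4, -0.1,  0. ]), np.float64(-0.1)] grasp [ 621.1 -311.6   35.9] tilt 0.03 F [-4.   1.5  9.4] w 37.2 j6 [-0.58  0.66  0.07  0.98  0.   -0.53] t 32.0
```

```bash
python3 -m inch '[{"dp":[0,0,-1],"yaw":0,"jaw":40},{"dp":[0,0,0],"yaw":0,"jaw":48},{"dp":[0,0,0],"yaw":0,"jaw":50},{"dp":[0,0,0],"yaw":0,"jaw":50},{"dp":[0,0,-8],"yaw":0,"jaw":50}]';python3 -m inch '[{"dp":[0,0,-30],"yaw":0,"jaw":50},{"dp":[0,0,-45],"yaw":0,"jaw":50},{"dp":[0,0,-45],"yaw":0,"jaw":50},{"dp":[0,0,-40],"yaw":0,"jaw":50}]';python3 - <<'E'
from h import *
togo([492,265,210],(-.31,.95))
snap("wrist","w23")
im,m=snap("top","t23",(120,130,440,260),2.4)
E
```

```text
time_s: 32.5
tool_pos: [620.4, -311.1, 95.9]
eef_rot: [-2.278, -2.16, 0.001]
force: [0.4, -0.1, 0.5]
grip_width: 0.582
time_s: 32.9
tool_pos: [621.2, -311.7, 260.2]
eef_rot: [2.278, 2.161, 0.001]
force: [0.3, -0.5, 0.7]
grip_width: 0.587
togo dp [array([ 569.1, -159.6,   -4.4]), np.float64(-21.1)] grasp [ 621.3 -311.7  206.3] tilt 0.1 F [ 0.3 -0.5  0.7] w 50.1 j6 [-0.58  0.57  0.33  1.33  0.   -0.53] t 32.9
```

View pics/w23.png

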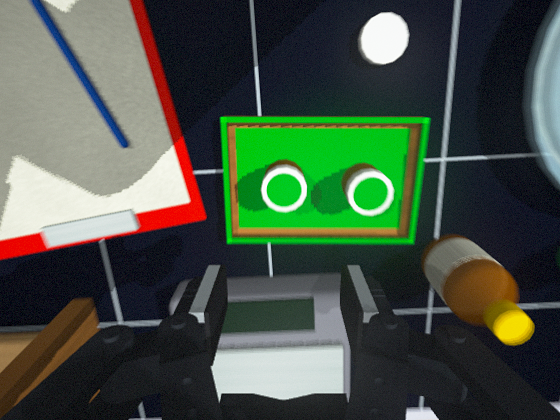

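View pics/t23.png

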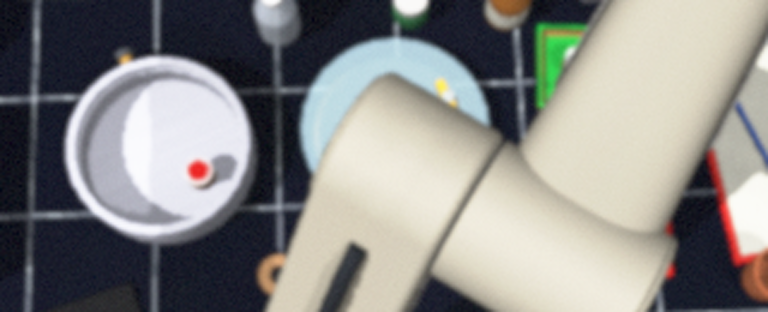

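```bash
python3 -m inch '[{"dp":[40,-11,0],"yaw":0,"jaw":50},{"dp":[48,-13,0],"yaw":0,"jaw":50},{"dp":[48,-13,0],"yaw":0,"jaw":50},{"dp":[48,-13,0],"yaw":0,"jaw":50},{"dp":[48,-13,0],"yaw":0,"jaw":50}]';python3 -m inch '[{"dp":[48,-13,0],"yaw":0,"jaw":50},{"dp":[48,-13,0],"yaw":0,"jaw":50},{"dp":[48,-13,0],"yaw":0,"jaw":50},{"dp":[48,-13,0],"yaw":0,"jaw":50},{"dp":[48,-13,0],"yaw":0,"jaw":50}]';python3 -m inch '[{"dp":[48,-14,0],"yaw":-4,"jaw":50},{"dp":[0,0,0],"yaw":-8,"jaw":50},{"dp":[0,0,0],"yaw":-8,"jaw":50},{"dp":[0,0,0],"yaw":-8,"jaw":50},{"dp":[0,0,0],"yaw":-8,"jaw":50}]'; python3 -m inch '[{"dp":[0,0,0],"yaw":-8,"jaw":50},{"dp":[0,0,0],"yaw":-8,"jaw":50},{"dp":[0,0,0],"yaw":-8,"jaw":50},{"dp":[0,0,0],"yaw":0,"jaw":50}]';  python3 - <<'E'
from h import *
togo([492,265,100],(np.cos(np.radians(147)),np.sin(np.radians(147))))
im,m=snap("wrist","w24",marks=[(492,265,50)])
hsv=cv2.cvtColor(im,cv2.COLOR_BGR2HSV)
k=cv2.inRange(hsv,(0,150,100),(8,255,255))|cv2.inRange(hsv,(172,150,100),(180,255,255))
n,l,st,ce=cv2.connectedComponentsWithStats(k)
for i in range(1,n):
    if st[i,4]>150: print(st[i],ce[i],back("wrist",ce[i],50,m).round(1))
E
```

```text
time_s: 33.5
tool_pos: [569.6, -74.9, 257.1]
eef_rot: [-2.28, -2.161, -0.0]
force: [1.0, 0.0, -0.1]
grip_width: 0.587
time_s: 34.0
tool_pos: [517.4, 168.3, 257.3]
eef_rot: [2.28, 2.161, 0.001]
force: [0.4, 0.2, 0.4]
grip_width: 0.585
time_s: 34.5
tool_pos: [506.5, 215.5, 257.1]
eef_rot: [-1.491, -2.765, 0.0]
force: [0.2, -0.4, 0.6]
grip_width: 0.587
time_s: 34.9
tool_pos: [506.7, 215.1, 257.0]
eef_rot: [-0.893, -3.012, 0.0]
force: [0.3, -0.2, 0.5]
grip_width: 0.585
togo dp [array([ 39.5,  33.9, 103.1]), np.float64(-0.0)] grasp [506.6 215.1 203.1] tilt 0.02 F [ 0.3 -0.2  0.5] w 50.0 j6 [ 0.26  0.28 -0.11  1.18  0.   -0.74] t 34.9
[315 217  33  32 820] [331.10121951 232.41707317] [492.3 265.7  50. ]
```

View pics/w24.png

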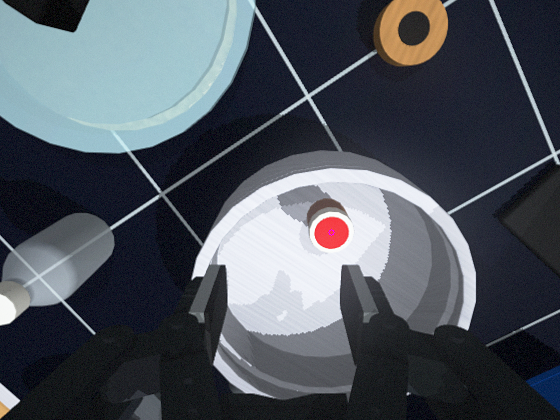

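Red jar at (331,232) px, world (492.3, 265.7); agrees. Go down.

```bash
python3 -m inch '[{"dp":[20,17,15],"yaw":0,"jaw":50},{"dp":[19.5,17,25],"yaw":0,"jaw":50},{"dp":[0,0,30],"yaw":0,"jaw":50},{"dp":[0,0,30],"yaw":0,"jaw":50},{"dp":[0,0,5],"yaw":0,"jaw":50}]';python3 -m inch '[{"dp":[0,0,0],"yaw":0,"jaw":50},{"dp":[0,0,0],"yaw":0,"jaw":50}]';   python3 - <<'E'
from h import *
togo([492.3,265.7,42],(np.cos(np.radians(147)),np.sin(np.radians(147))))
im,m=snap("wrist","w25",marks=[(492.3,265.7,50)])
E
```

```text
time_s: 35.45
tool_pos: [489.8, 264.6, 148.7]
eef_rot: [-0.895, -3.006, 0.006]
force: [-0.2, -0.1, 0.5]
grip_width: 0.585
time_s: 35.65
tool_pos: [493.2, 265.3, 153.6]
eef_rot: [0.895, 3.01, 0.002]
force: [0.7, 0.5, 0.3]
grip_width: 0.584
togo dp [array([ 1.1, -0.4, 57.7]), np.float64(-0.1)] grasp [493.3 265.4  99.7] tilt 0.11 F [0.7 0.5 0.3] w 49.8 j6 [ 0.35  0.37 -0.25  0.94  0.   -0.64] t 35.65
```

View pics/w25.png

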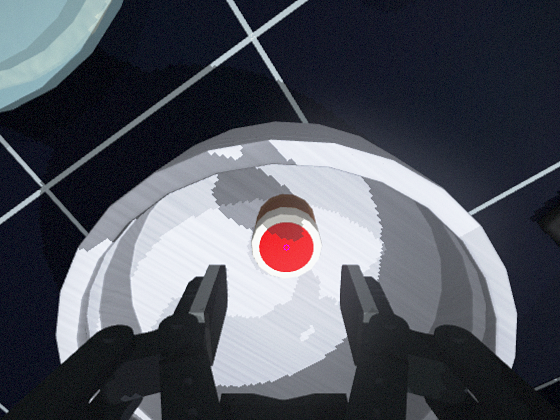

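```bash
python3 -m inch '[{"dp":[1,0,20],"yaw":0,"jaw":50},{"dp":[0,0,20],"yaw":0,"jaw":50},{"dp":[0,0,12],"yaw":0,"jaw":50},{"dp":[0,0,5],"yaw":0,"jaw":50},{"dp":[0,0,0],"yaw":0,"jaw":50}]';python3 -m inch '[{"dp":[0,0,0],"yaw":0,"jaw":48}]';   python3 - <<'E'
from h import *
togo([492.3,265.7,42],(np.cos(np.radians(147)),np.sin(np.radians(147))))
im,m=snap("wrist","w26",marks=[(492.3,265.7,50)])
E
```

```text
time_s: 36.2
tool_pos: [491.6, 265.7, 95.3]
eef_rot: [-0.894, -3.012, -0.0]
force: [0.1, 0.2, -0.1]
grip_width: 0.582
time_s: 36.3
tool_pos: [492.1, 265.9, 96.1]
eef_rot: [0.893, 3.011, 0.001]
force: [0.0, 0.0, 0.3]
grip_width: 0.562
togo dp [array([-0.2, -0.1,  0.2]), np.float64(-0.0)] grasp [492.2 265.9  42.2] tilt 0.08 F [0.  0.  0.3] w 48.0 j6 [ 0.35  0.43 -0.32  0.81  0.   -0.64] t 36.3
```

View pics/w26.png

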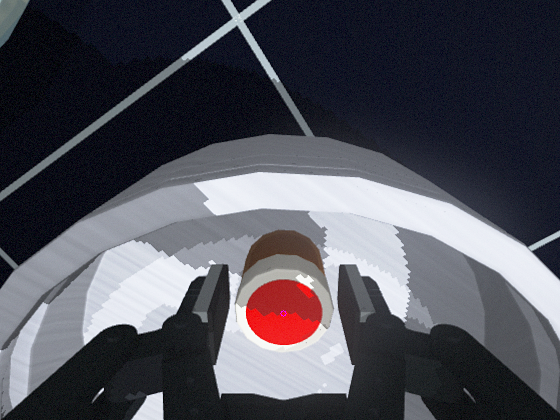

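```bash
python3 -m inch '[{"dp":[0,0,0],"yaw":0,"jaw":40},{"dp":[0,0,0],"yaw":0,"jaw":34},{"dp":[0,0,0],"yaw":0,"jaw":30},{"dp":[0,0,0],"yaw":0,"jaw":30},{"dp":[0,0,0],"yaw":0,"jaw":30}]' 30;python3 - <<'E'
from h import *
togo([492.3,265.7,42],(-.94,.34))
E
python3 -m inch '[{"dp":[0,0,-5],"yaw":0,"jaw":30},{"dp":[0,0,-20],"yaw":0,"jaw":30},{"dp":[0,0,-40],"yaw":0,"jaw":30},{"dp":[0,0,-45],"yaw":0,"jaw":30},{"dp":[0,0,-45],"yaw":0,"jaw":30}]';python3 - <<'E'
from h import *
togo([400,-225,200],(0.051,1))
snap("wrist","w27")
E
```

```text
time_s: 36.85
tool_pos: [492.1, 266.0, 96.2]
eef_rot: [0.893, 3.011, 0.002]
force: [-0.6, -0.6, 6.6]
grip_width: 0.436
togo dp [array([-0.3, -0.2,  0.3]), np.float64(-13.1)] grasp [492.2 266.   42.3] tilt 0.11 F [-0.6 -0.6  6.6] w 37.2 j6 [ 0.35  0.43 -0.32  0.81  0.   -0.64] t 36.85
time_s: 37.35
tool_pos: [490.8, 265.5, 251.4]
eef_rot: [-0.893, -3.011, 0.001]
force: [0.5, 0.5, -1.2]
grip_width: 0.436
togo dp [array([-191.3, -460.6,   -2.1]), np.float64(59.9)] grasp [490.7 265.4 197.5] tilt 0.09 F [ 0.5  0.5 -1.2] w 37.2 j6 [ 0.35  0.3  -0.1   1.17  0.   -0.64] t 37.35
```

View pics/w27.png

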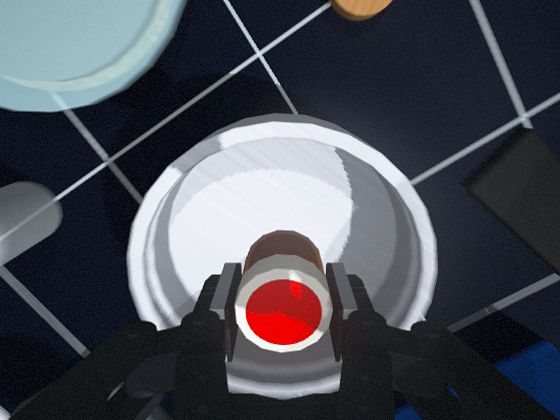

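```bash
python3 -m inch '[{"dp":[-13,-30,0],"yaw":0,"jaw":30},{"dp":[-18,-42,0],"yaw":0,"jaw":30},{"dp":[-18,-42,0],"yaw":0,"jaw":30},{"dp":[-18,-42,0],"yaw":0,"jaw":30},{"dp":[-18,-42,0],"yaw":0,"jaw":30}]';python3 -m inch '[{"dp":[-18,-42,0],"yaw":0,"jaw":30},{"dp":[-18,-42,0],"yaw":0,"jaw":30},{"dp":[-18,-42,0],"yaw":0,"jaw":30},{"dp":[-18,-42,0],"yaw":0,"jaw":30},{"dp":[-18,-42,0],"yaw":0,"jaw":30}]';python3 -m inch '[{"dp":[-14,-33,0],"yaw":0,"jaw":30},{"dp":[0,0,0],"yaw":8,"jaw":30},{"dp":[0,0,0],"yaw":8,"jaw":30},{"dp":[0,0,0],"yaw":8,"jaw":30},{"dp":[0,0,0],"yaw":8,"jaw":30}]';python3 -m inch '[{"dp":[0,0,0],"yaw":8,"jaw":30},{"dp":[0,0,0],"yaw":8,"jaw":30},{"dp":[0,0,0],"yaw":8,"jaw":30},{"dp":[0,0,0],"yaw":4,"jaw":30},{"dp":[0,0,0],"yaw":0,"jaw":30}]';python3 - <<'E'
from h import *
togo([399,-263,200],(0.051,1))
snap("wrist","w28",marks=[(399,-263,4)])
E
```

```text
time_s: 37.9
tool_pos: [454.0, 52.0, 250.0]
eef_rot: [0.892, 3.012, -0.0]
force: [0.7, -0.5, -1.0]
grip_width: 0.435
time_s: 38.4
tool_pos: [414.9, -173.3, 250.1]
eef_rot: [0.893, 3.012, 0.0]
force: [1.6, 0.1, -1.1]
grip_width: 0.431
time_s: 38.9
tool_pos: [409.1, -207.1, 249.9]
eef_rot: [-1.697, -2.643, -0.0]
force: [-0.2, 0.0, -0.6]
grip_width: 0.434
time_s: 39.4
tool_pos: [409.3, -206.8, 250.0]
eef_rot: [-2.279, -2.161, 0.0]
force: [-0.4, 0.4, -0.1]
grip_width: 0.437
togo dp [array([-56.6,  -7.3,  -4. ]), np.float64(-0.1)] grasp [ 409.3 -206.8  196.1] tilt 0.03 F [-0.4  0.4 -0.1] w 37.3 j6 [-0.64  0.12 -0.34  1.12  0.   -0.59] t 39.4
```

View pics/w28.png

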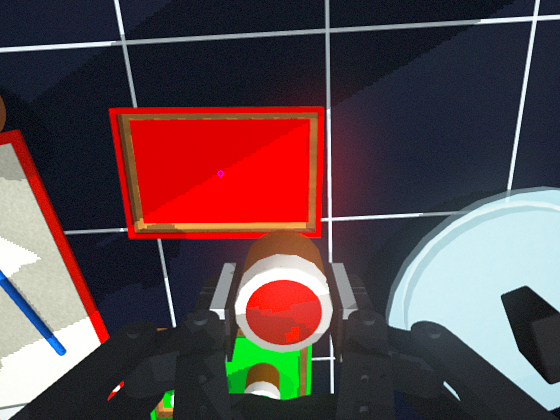

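```bash
python3 -m inch '[{"dp":[-28,-4,0],"yaw":0,"jaw":30},{"dp":[-28,-3.5,0],"yaw":0,"jaw":30},{"dp":[0,0,40],"yaw":0,"jaw":30},{"dp":[0,0,40],"yaw":0,"jaw":30},{"dp":[0,0,40],"yaw":0,"jaw":30}]';python3 -m inch '[{"dp":[0,0,24],"yaw":0,"jaw":30},{"dp":[0,0,3],"yaw":0,"jaw":30},{"dp":[0,0,0],"yaw":0,"jaw":30},{"dp":[0,0,0],"yaw":0,"jaw":30}]';python3 - <<'E'
from h import *
togo([399,-263,36.3],(0.051,1))
E
```

```text
time_s: 39.95
tool_pos: [399.1, -263.0, 129.2]
eef_rot: [2.277, 2.162, 0.0]
force: [0.1, -0.4, -1.6]
grip_width: 0.437
time_s: 40.35
tool_pos: [399.9, -263.3, 104.6]
eef_rot: [2.277, 2.161, 0.0]
force: [1.4, 0.1, -0.8]
grip_width: 0.435
togo dp [array([ 0.4, -1.1, 14.4]), np.float64(-0.1)] grasp [ 400.  -263.4   50.7] tilt 0.13 F [ 1.4  0.1 -0.8] w 37.2 j6 [-0.75  0.29 -0.52  0.76  0.   -0.7 ] t 40.35
```

```bash
python3 -m inch '[{"dp":[0,0,4],"yaw":0,"jaw":30},{"dp":[0,0,3],"yaw":0,"jaw":30},{"dp":[0,0,3],"yaw":0,"jaw":30},{"dp":[0,0,1],"yaw":0,"jaw":30},{"dp":[0,0,0],"yaw":0,"jaw":30}]';python3 - <<'E'
from h import *
togo([399,-263,36.3],(0.051,1))
E
```

```text
time_s: 40.85
tool_pos: [398.9, -262.4, 92.0]
eef_rot: [-2.279, -2.162, -0.0]
force: [-0.1, -0.4, -0.4]
grip_width: 0.434
togo dp [array([-0.6,  0.1,  1.8]), np.float64(-0.1)] grasp [ 398.9 -262.4   38.1] tilt 0.02 F [-0.1 -0.4 -0.4] w 37.0 j6 [-0.75  0.31 -0.53  0.73  0.   -0.7 ] t 40.85
```

```bash
python3 -m inch '[{"dp":[0,0,1.5],"yaw":0,"jaw":30},{"dp":[0,0,1],"yaw":0,"jaw":30},{"dp":[0,0,0],"yaw":0,"jaw":30}]';python3 - <<'E'
from h import *
togo([399,-263,36.3],(0.051,1))
E
```

```text
time_s: 41.15
tool_pos: [399.1, -262.6, 90.2]
eef_rot: [2.279, 2.162, 0.0]
force: [-1.7, 1.0, 4.9]
grip_width: 0.43
togo dp [array([-0.4, -0.1, -0. ]), np.float64(-0.1)] grasp [ 399.1 -262.6   36.3] tilt 0.02 F [-1.7  1.   4.9] w 36.7 j6 [-0.75  0.31 -0.54  0.73  0.   -0.7 ] t 41.15
```

```bash
python3 -m inch '[{"dp":[0,0,-0.5],"yaw":0,"jaw":40},{"dp":[0,0,0],"yaw":0,"jaw":48},{"dp":[0,0,0],"yaw":0,"jaw":50},{"dp":[0,0,0],"yaw":0,"jaw":50},{"dp":[0,0,-8],"yaw":0,"jaw":50}]';python3 -m inch '[{"dp":[0,0,-30],"yaw":0,"jaw":50},{"dp":[0,0,-45],"yaw":0,"jaw":50},{"dp":[0,0,-45],"yaw":0,"jaw":50},{"dp":[0,0,-45],"yaw":0,"jaw":50}]';python3 - <<'E'
from h import *
togo([545,8.5,230],(np.cos(np.radians(113)),np.sin(np.radians(113))))
snap("wrist","w29")
snap("side","s29")
E
```

```text
time_s: 41.65
tool_pos: [398.4, -262.0, 97.5]
eef_rot: [-2.278, -2.16, 0.0]
force: [-0.4, 1.2, 1.1]
grip_width: 0.583
time_s: 42.05
tool_pos: [398.7, -262.2, 265.5]
eef_rot: [2.279, 2.162, 0.0]
force: [2.1, -0.4, -0.2]
grip_width: 0.583
togo dp [array([278.1, 131.7, -18.4]), np.float64(-26.0)] grasp [ 398.7 -262.2  211.6] tilt 0.01 F [ 2.1 -0.4 -0.2] w 49.8 j6 [-0.75  0.14 -0.27  1.16  0.   -0.7 ] t 42.05
```

View pics/w29.png

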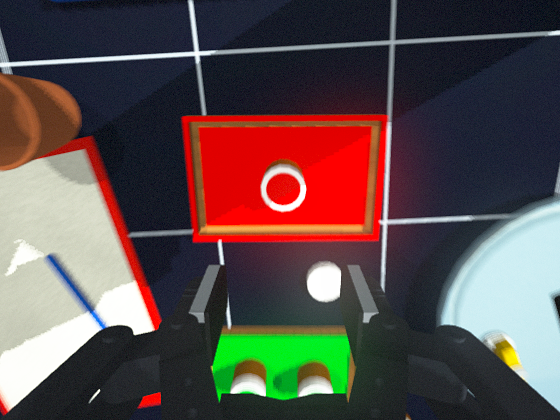

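View pics/s29.png

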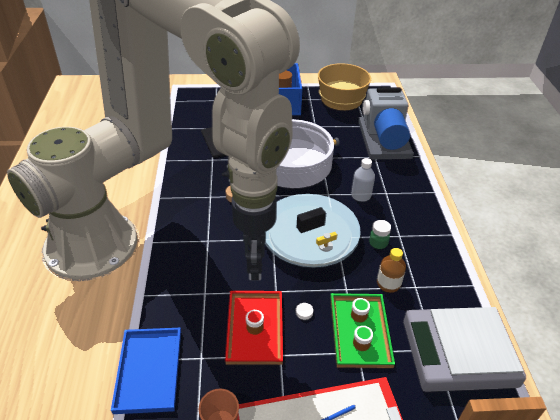

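```bash
python3 -m inch '[{"dp":[38,18,-10],"yaw":0,"jaw":55},{"dp":[44,20,-8],"yaw":0,"jaw":55},{"dp":[44,20,0],"yaw":0,"jaw":55},{"dp":[44,20,0],"yaw":0,"jaw":55},{"dp":[44,20,0],"yaw":0,"jaw":55}]';python3 -m inch '[{"dp":[44,20,0],"yaw":-2,"jaw":55},{"dp":[20,10,0],"yaw":-8,"jaw":55},{"dp":[0,0,0],"yaw":-8,"jaw":55},{"dp":[0,0,0],"yaw":-8,"jaw":55},{"dp":[0,0,0],"yaw":0,"jaw":55}]';python3 - <<'E'
from h import *
togo([545,8.5,62.5],(np.cos(np.radians(113)),np.sin(np.radians(113))))
im,m=snap("wrist","w30",marks=[(545,8.5,80)])
E
```

```text
time_s: 42.65
tool_pos: [508.6, -52.2, 281.3]
eef_rot: [2.28, 2.161, 0.0]
force: [0.6, -0.4, 0.6]
grip_width: 0.646
time_s: 43.15
tool_pos: [540.7, 9.2, 280.8]
eef_rot: [-1.733, -2.62, 0.0]
force: [-0.2, -0.7, 0.2]
grip_width: 0.642
togo dp [array([ -2.4,   3.9, 164.4]), np.float64(0.0)] grasp [540.7   9.2 226.9] tilt 0.05 F [-0.2 -0.7  0.2] w 54.8 j6 [-0.13  0.26 -0.09  1.23  0.   -0.53] t 43.15
```

View pics/w30.png

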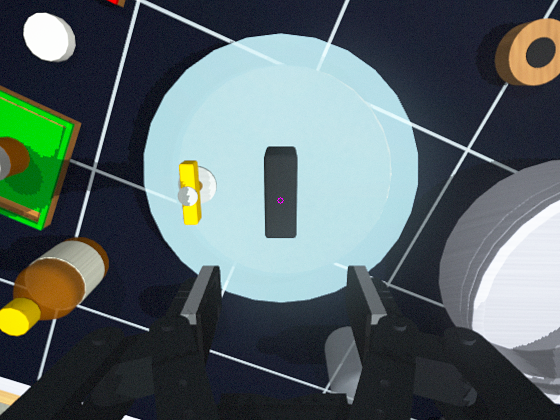

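```bash
python3 -m inch '[{"dp":[-2.4,3.9,30],"yaw":0,"jaw":55},{"dp":[0,0,45],"yaw":0,"jaw":55},{"dp":[0,0,35],"yaw":0,"jaw":55},{"dp":[0,0,20],"yaw":0,"jaw":55},{"dp":[0,0,5],"yaw":0,"jaw":55}]';python3 -m inch '[{"dp":[0,0,0],"yaw":0,"jaw":55},{"dp":[0,0,0],"yaw":0,"jaw":55}]';python3 - <<'E'
from h import *
togo([545,8.5,62.5],(np.cos(np.radians(113)),np.sin(np.radians(113))))
im,m=snap("wrist","w31",marks=[(545,8.5,80)])
E
```

```text
time_s: 43.7
tool_pos: [543.4, 7.8, 143.4]
eef_rot: [-1.737, -2.612, 0.003]
force: [-0.4, -0.1, -0.1]
grip_width: 0.643
time_s: 43.9
tool_pos: [546.3, 7.7, 147.6]
eef_rot: [1.735, 2.616, 0.002]
force: [-0.3, 0.2, 0.5]
grip_width: 0.642
togo dp [array([ 1.3, -1.1, 31.2]), np.float64(-0.1)] grasp [546.4   7.7  93.7] tilt 0.13 F [-0.3  0.2  0.5] w 54.8 j6 [-0.13  0.35 -0.3   0.92  0.   -0.53] t 43.9
```

View pics/w31.png

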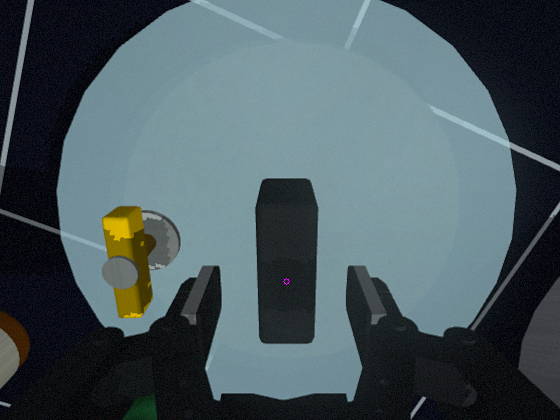

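```bash
python3 -m inch '[{"dp":[0.6,-0.5,14],"yaw":0,"jaw":55},{"dp":[0,0,10],"yaw":0,"jaw":50},{"dp":[0,0,4],"yaw":0,"jaw":45},{"dp":[0,0,0],"yaw":0,"jaw":45},{"dp":[0,0,0],"yaw":0,"jaw":45}]';python3 - <<'E'
from h import *
togo([545,8.5,62.5],(np.cos(np.radians(113)),np.sin(np.radians(113))))
E
```

```text
time_s: 44.45
tool_pos: [545.0, 8.3, 118.6]
eef_rot: [1.735, 2.619, 0.0]
force: [-0.6, 0.8, 0.1]
grip_width: 0.521
togo dp [array([0.2, 0.1, 2.2]), np.float64(-0.0)] grasp [545.    8.3  64.7] tilt 0.03 F [-0.6  0.8  0.1] w 44.5 j6 [-0.13  0.38 -0.33  0.85  0.   -0.53] t 44.45
```

```bash
python3 -m inch '[{"dp":[0,0,2],"yaw":0,"jaw":36},{"dp":[0,0,0],"yaw":0,"jaw":24},{"dp":[0,0,0],"yaw":0,"jaw":20},{"dp":[0,0,0],"yaw":0,"jaw":20},{"dp":[0,0,0],"yaw":0,"jaw":20}]' 60;python3 - <<'E'
from h import *
togo([545,8.5,62.5],(np.cos(np.radians(113)),np.sin(np.radians(113))))
E
python3 -m inch '[{"dp":[0,0,-5],"yaw":0,"jaw":20},{"dp":[0,0,-15],"yaw":0,"jaw":20},{"dp":[0,0,-30],"yaw":0,"jaw":20},{"dp":[0,0,-35],"yaw":0,"jaw":20},{"dp":[0,0,-30],"yaw":0,"jaw":20}]';python3 - <<'E'
from h import *
togo([523.2,312.4,180],(np.cos(np.radians(113)),np.sin(np.radians(113))))
E
```

```text
time_s: 44.95
tool_pos: [544.9, 8.4, 116.5]
eef_rot: [1.735, 2.619, 0.001]
force: [-0.6, 0.7, 3.0]
grip_width: 0.3
togo dp [array([0. , 0.1, 0.1]), np.float64(-0.0)] grasp [545.    8.4  62.6] tilt 0.04 F [-0.6  0.7  3. ] w 25.6 j6 [-0.13  0.39 -0.34  0.85  0.   -0.53] t 44.95
time_s: 45.45
tool_pos: [543.9, 8.3, 231.7]
eef_rot: [-1.734, -2.617, 0.002]
force: [0.2, -0.1, -5.2]
grip_width: 0.298
togo dp [array([288. ,  99.7,  -2.1]), np.float64(-0.0)] grasp [543.8   8.3 177.8] tilt 0.13 F [ 0.2 -0.1 -5.2] w 25.5 j6 [-0.13  0.29 -0.17  1.12 -0.   -0.53] t 45.45
```

```bash
python3 -m inch '[{"dp":[20,7,0],"yaw":0,"jaw":20},{"dp":[35,12,0],"yaw":0,"jaw":20},{"dp":[40,14,0],"yaw":0,"jaw":20},{"dp":[40,14,0],"yaw":0,"jaw":20},{"dp":[40,14,0],"yaw":0,"jaw":20}]' ; python3 -m inch '[{"dp":[40,14,0],"yaw":0,"jaw":20},{"dp":[40,14,0],"yaw":0,"jaw":20},{"dp":[23,7.5,0],"yaw":0,"jaw":20},{"dp":[10,3,0],"yaw":0,"jaw":20},{"dp":[0,0,0],"yaw":0,"jaw":20}]';python3 -m inch '[{"dp":[0,0,0],"yaw":0,"jaw":20},{"dp":[0,0,0],"yaw":0,"jaw":20}]';python3 - <<'E'
from h import *
togo([523.2,312.4,113.6],(np.cos(np.radians(113)),np.sin(np.radians(113))))
im,m=snap("wrist","w32",marks=[(523.2,312.4,75)]+[(523.2+106*np.cos(a),312.4+106*np.sin(a),75) for a in np.arange(0,6.28,.2)])
snap("side","s32",(200,60,380,220),4)
E
```

```text
time_s: 45.95
tool_pos: [531.5, 194.4, 230.2]
eef_rot: [-1.735, -2.617, 0.003]
force: [-1.0, 0.9, -6.0]
grip_width: 0.299
time_s: 46.45
tool_pos: [523.0, 313.2, 230.1]
eef_rot: [-1.731, -2.62, 0.003]
force: [-0.6, -0.2, -5.8]
grip_width: 0.293
time_s: 46.65
tool_pos: [524.1, 310.9, 230.9]
eef_rot: [-1.737, -2.618, 0.002]
force: [0.2, -0.6, -5.3]
grip_width: 0.294
togo dp [array([ 1.8, -0.1, 63.4]), np.float64(-0.1)] grasp [524.  310.8 177. ] tilt 0.07 F [ 0.2 -0.6 -5.3] w 25.1 j6 [ 0.4   0.41  0.    1.17 -0.    0.  ] t 46.65
```

View pics/w32.png

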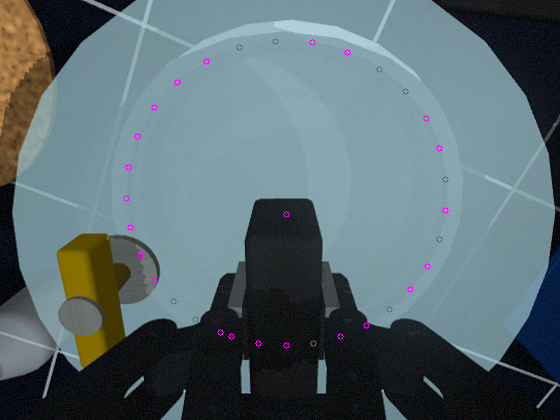

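View pics/s32.png

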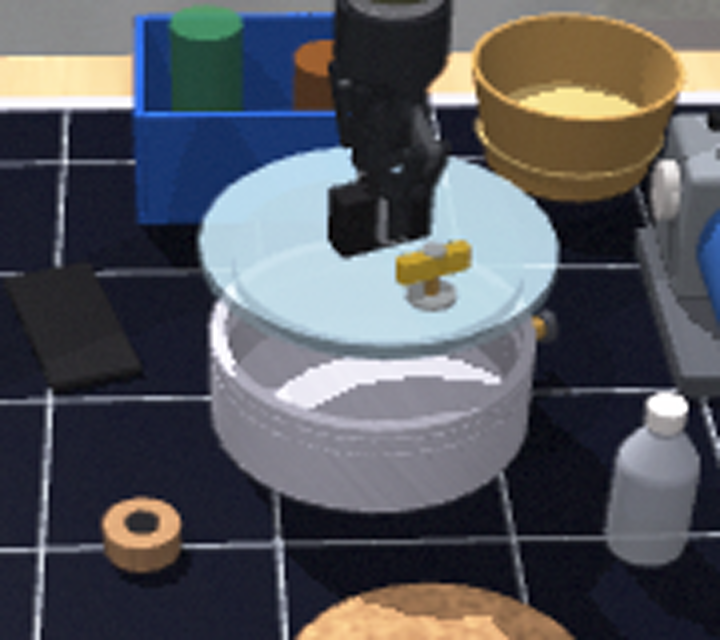

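```bash
python3 -m inch '[{"dp":[1,0,10],"yaw":0,"jaw":20},{"dp":[0,0,12],"yaw":0,"jaw":20},{"dp":[0,0,6],"yaw":0,"jaw":20},{"dp":[0,0,0],"yaw":0,"jaw":20},{"dp":[0,0,0],"yaw":0,"jaw":20}]';python3 - <<'E'
from h import *
togo([523.2,312.4,113.6],(np.cos(np.radians(113)),np.sin(np.radians(113))))
E
```

```text
time_s: 47.25
tool_pos: [523.4, 313.2, 202.7]
eef_rot: [-1.734, -2.619, 0.001]
force: [-0.3, 0.5, -6.1]
grip_width: 0.295
togo dp [array([-0.6, -0.4, 35.2]), np.float64(-0.0)] grasp [523.3 313.2 148.8] tilt 0.05 F [-0.3  0.5 -6.1] w 25.2 j6 [ 0.41  0.43 -0.04  1.11  0.    0.01] t 47.25
```

```bash
python3 -m inch '[{"dp":[-0.5,0,4],"yaw":0,"jaw":20},{"dp":[0,0,4],"yaw":0,"jaw":20},{"dp":[0,0,4],"yaw":0,"jaw":20},{"dp":[0,0,4],"yaw":0,"jaw":20},{"dp":[0,0,0],"yaw":0,"jaw":20}]';python3 - <<'E'
from h import *
togo([523.2,312.4,113.6],(np.cos(np.radians(113)),np.sin(np.radians(113))))
E
python3 -m inch '[{"dp":[0,0,4],"yaw":0,"jaw":20},{"dp":[0,0,4],"yaw":0,"jaw":20},{"dp":[0,0,3],"yaw":0,"jaw":20},{"dp":[0,0,0],"yaw":0,"jaw":20}]';python3 - <<'E'
from h import *
togo([523.2,312.4,113.6],(np.cos(np.radians(113)),np.sin(np.radians(113))))
E
```

```text
time_s: 47.75
tool_pos: [523.3, 312.6, 186.3]
eef_rot: [-1.734, -2.619, 0.002]
force: [-0.6, 0.9, -5.6]
grip_width: 0.302
togo dp [array([-0.2, -0.1, 18.8]), np.float64(-0.0)] grasp [523.3 312.6 132.4] tilt 0.08 F [-0.6  0.9 -5.6] w 25.8 j6 [ 0.41  0.44 -0.07  1.07  0.    0.01] t 47.75
time_s: 48.15
tool_pos: [523.4, 312.6, 175.5]
eef_rot: [-1.734, -2.619, 0.001]
force: [-0.8, 0.4, -4.7]
grip_width: 0.297
togo dp [array([-0.1, -0.2,  8. ]), np.float64(-0.0)] grasp [523.4 312.6 121.6] tilt 0.06 F [-0.8  0.4 -4.7] w 25.3 j6 [ 0.41  0.44 -0.08  1.05  0.    0.01] t 48.15
```

The plug is in the mouth without contact. Lower the rest gently.

```bash
python3 -m inch '[{"dp":[0,0,3],"yaw":0,"jaw":20},{"dp":[0,0,2],"yaw":0,"jaw":20},{"dp":[0,0,1.5],"yaw":0,"jaw":20},{"dp":[0,0,0],"yaw":0,"jaw":20}]';python3 - <<'E'
from h import *
togo([523.2,312.4,113.6],(np.cos(np.radians(113)),np.sin(np.radians(113))))
E
python3 -m inch '[{"dp":[0,0,1],"yaw":0,"jaw":20},{"dp":[0,0,1],"yaw":0,"jaw":20},{"dp":[0,0,0],"yaw":0,"jaw":20}]';python3 - <<'E'
from h import *
togo([523.2,312.4,113.6],(np.cos(np.radians(113)),np.sin(np.radians(113))))
E
```

```text
time_s: 48.55
tool_pos: [523.6, 312.7, 169.4]
eef_rot: [-1.735, -2.619, 0.001]
force: [0.2, 0.8, -5.4]
grip_width: 0.298
togo dp [array([-0.1, -0.5,  1.9]), np.float64(-0.0)] grasp [523.6 312.7 115.5] tilt 0.02 F [ 0.2  0.8 -5.4] w 25.4 j6 [ 0.41  0.45 -0.09  1.03  0.    0.01] t 48.55
time_s: 48.85
tool_pos: [523.7, 312.8, 167.6]
eef_rot: [-1.735, -2.619, 0.0]
force: [-0.1, 0.1, -5.1]
grip_width: 0.291
togo dp [array([-0.2, -0.6,  0.1]), np.float64(-0.0)] grasp [523.7 312.8 113.7] tilt 0.01 F [-0.1  0.1 -5.1] w 24.9 j6 [ 0.41  0.45 -0.09  1.03  0.    0.01] t 48.85
```

```bash
python3 -m inch '[{"dp":[0,0,0.7],"yaw":0,"jaw":20},{"dp":[0,0,0.7],"yaw":0,"jaw":20},{"dp":[0,0,0],"yaw":0,"jaw":20}]';python3 - <<'E'
from h import *
togo([523.2,312.4,113.6],(np.cos(np.radians(113)),np.sin(np.radians(113))))
E
```

```text
time_s: 49.15
tool_pos: [523.8, 312.8, 167.5]
eef_rot: [1.734, 2.619, 0.001]
force: [-4.1, -2.6, 5.3]
grip_width: 0.297
togo dp [array([-0.1, -0.7, -0. ]), np.float64(-0.0)] grasp [523.8 312.8 113.6] tilt 0.05 F [-4.1 -2.6  5.3] w 25.4 j6 [ 0.41  0.45 -0.09  1.03 -0.    0.01] t 49.15
```

Seated at exactly the original height (113.6 mm). Release and back off.

```bash
python3 -m inch '[{"dp":[0,0,-0.5],"yaw":0,"jaw":32},{"dp":[0,0,0],"yaw":0,"jaw":45},{"dp":[0,0,0],"yaw":0,"jaw":50},{"dp":[0,0,0],"yaw":0,"jaw":50},{"dp":[0,0,0],"yaw":0,"jaw":50}]';python3 -m inch '[{"dp":[0,0,-10],"yaw":0,"jaw":50},{"dp":[0,0,-30],"yaw":0,"jaw":50},{"dp":[0,0,-40],"yaw":0,"jaw":50},{"dp":[-37,-25,-40],"yaw":0,"jaw":45},{"dp":[-37,-25,0],"yaw":0,"jaw":40}]';python3 -m inch '[{"dp":[0,0,0],"yaw":0,"jaw":36},{"dp":[0,0,0],"yaw":0,"jaw":36}]';python3 - <<'E'
from h import *
togo([551.5,242.9,116],(np.cos(np.radians(113)),np.sin(np.radians(113))))
im,m=snap("wrist","w33",marks=[(551.5,242.9,123)])
snap("side","s33",(200,60,380,220),4)
E
```

```text
time_s: 49.65
tool_pos: [523.9, 312.8, 166.7]
eef_rot: [1.735, 2.619, 0.0]
force: [-0.3, 0.1, -0.0]
grip_width: 0.588
time_s: 50.15
tool_pos: [510.4, 233.4, 286.2]
eef_rot: [1.727, 2.616, 0.013]
force: [2.1, -1.3, 0.5]
grip_width: 0.47
time_s: 50.35
tool_pos: [508.2, 231.7, 281.3]
eef_rot: [1.737, 2.617, 0.002]
force: [-0.1, -0.2, 0.3]
grip_width: 0.424
togo dp [array([ -6.5,  44. , 111.5]), np.float64(-0.1)] grasp [508.3 231.7 227.4] tilt 0.1 F [-0.1 -0.2  0.3] w 36.2 j6 [ 0.28  0.29 -0.05  1.24  0.   -0.12] t 50.35
```

View pics/w33.png

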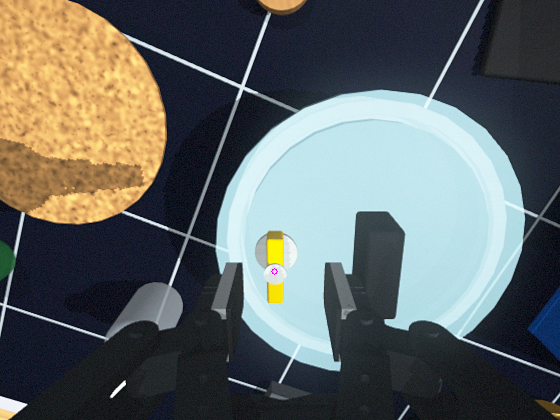

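View pics/s33.png

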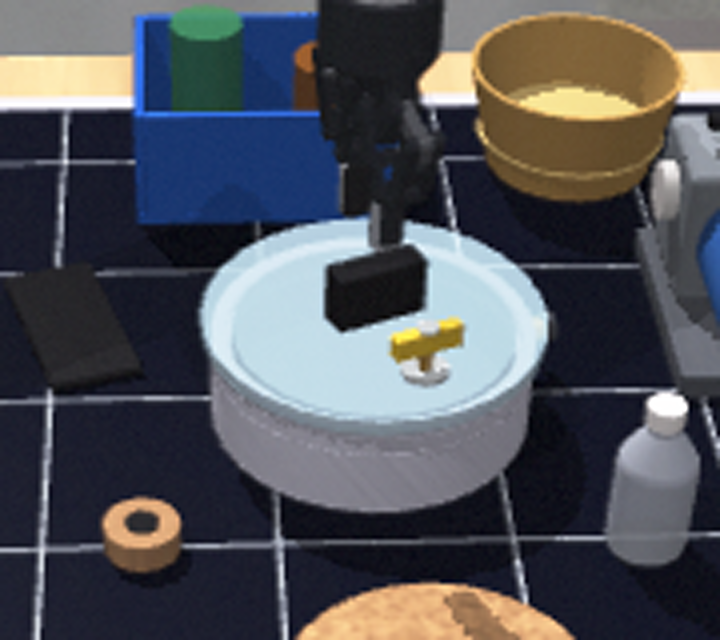

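```bash
python3 -m inch '[{"dp":[-6,43,20],"yaw":0,"jaw":40},{"dp":[0,0,25],"yaw":0,"jaw":40},{"dp":[0,0,20],"yaw":0,"jaw":40},{"dp":[0,0,10],"yaw":0,"jaw":40},{"dp":[0,0,0],"yaw":0,"jaw":40}]';python3 -m inch '[{"dp":[0,0,0],"yaw":0,"jaw":40},{"dp":[0,0,0],"yaw":0,"jaw":40}]';python3 - <<'E'
from h import *
togo([551.5,242.9,116],(np.cos(np.radians(113)),np.sin(np.radians(113))))
im,m=snap("wrist","w34",marks=[(551.5,242.9,123)])
E
```

```text
time_s: 50.95
tool_pos: [549.0, 244.2, 203.1]
eef_rot: [-1.732, -2.618, 0.004]
force: [-0.2, 0.6, -0.4]
grip_width: 0.468
time_s: 51.15
tool_pos: [550.6, 244.1, 206.6]
eef_rot: [1.733, 2.618, 0.003]
force: [0.1, -0.1, 0.6]
grip_width: 0.468
togo dp [array([-1.5,  0.1, 36.7]), np.float64(-0.0)] grasp [550.7 244.2 152.7] tilt 0.14 F [ 0.1 -0.1  0.6] w 40.0 j6 [ 0.28  0.41 -0.06  1.1   0.   -0.12] t 51.15
```

View pics/w34.png

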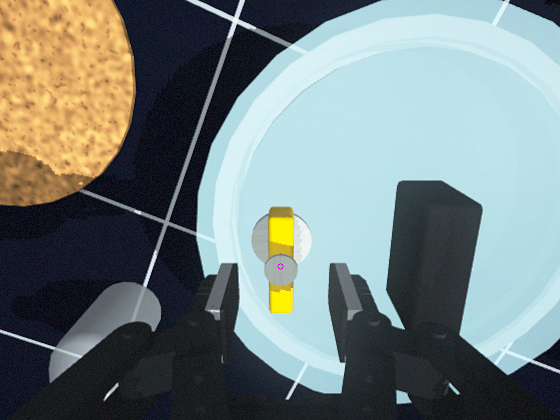

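```bash
python3 -m inch '[{"dp":[-1.3,0,14],"yaw":0,"jaw":40},{"dp":[0,0,12],"yaw":0,"jaw":40},{"dp":[0,0,7],"yaw":0,"jaw":40},{"dp":[0,0,0],"yaw":0,"jaw":40},{"dp":[0,0,0],"yaw":0,"jaw":40}]' 20;python3 - <<'E'
from h import *
togo([551.5,242.9,116],(np.cos(np.radians(113)),np.sin(np.radians(113))))
E
```

```text
time_s: 51.7
tool_pos: [550.5, 242.5, 172.2]
eef_rot: [-1.735, -2.619, 0.0]
force: [-0.3, -0.8, -0.7]
grip_width: 0.471
togo dp [array([0. , 1.1, 2.3]), np.float64(-0.0)] grasp [550.5 242.5 118.3] tilt 0.01 F [-0.3 -0.8 -0.7] w 40.2 j6 [ 0.28  0.43 -0.11  1.03  0.   -0.12] t 51.7
```

```bash
python3 -m inch '[{"dp":[0,1,2],"yaw":0,"jaw":30},{"dp":[0,0,0],"yaw":0,"jaw":12},{"dp":[0,0,0],"yaw":0,"jaw":8},{"dp":[0,0,0],"yaw":0,"jaw":8},{"dp":[0,0,0],"yaw":0,"jaw":8}]' 20; python3 -m inch '[{"dp":[0,0,0],"yaw":0,"jaw":8},{"dp":[0,0,0],"yaw":0,"jaw":8}]'; python3 - <<'E'
from h import *
togo([551.5,242.9,116],(np.cos(np.radians(113)),np.sin(np.radians(113))))
E
python3 -m inch '[{"dp":[0,0,0],"yaw":8,"jaw":8},{"dp":[0,0,0],"yaw":8,"jaw":8},{"dp":[0,0,0],"yaw":8,"jaw":8},{"dp":[0,0,0],"yaw":8,"jaw":8}]';python3 -m inch '[{"dp":[0,0,0],"yaw":8,"jaw":8},{"dp":[0,0,0],"yaw":8,"jaw":8},{"dp":[0,0,0],"yaw":8,"jaw":8},{"dp":[0,0,0],"yaw":8,"jaw":8}]'
```

```text
time_s: 52.2
tool_pos: [551.6, 243.0, 170.5]
eef_rot: [1.734, 2.619, 0.001]
force: [-0.0, 1.5, 0.7]
grip_width: 0.138
time_s: 52.4
tool_pos: [551.6, 243.0, 170.5]
eef_rot: [1.735, 2.619, 0.001]
force: [-0.2, 1.2, 2.7]
grip_width: 0.14
togo dp [array([-0.1, -0.2,  0.6]), np.float64(-0.0)] grasp [551.7 243.1 116.6] tilt 0.05 F [-0.2  1.2  2.7] w 11.9 j6 [ 0.28  0.43 -0.11  1.02  0.   -0.12] t 52.4
time_s: 52.8
tool_pos: [551.6, 243.1, 170.5]
eef_rot: [-2.395, -2.033, -0.002]
force: [-0.3, 1.6, 1.2]
grip_width: 0.136
time_s: 53.2
tool_pos: [551.6, 243.2, 170.5]
eef_rot: [-2.862, -1.294, -0.002]
force: [0.1, 1.8, 1.5]
grip_width: 0.13
```

```bash
python3 -m inch '[{"dp":[0,0,0],"yaw":8,"jaw":8},{"dp":[0,0,0],"yaw":8,"jaw":8},{"dp":[0,0,0],"yaw":6,"jaw":8},{"dp":[0,0,0],"yaw":3,"jaw":8},{"dp":[0,0,0],"yaw":0,"jaw":8}]';python3 - <<'E'
from h import *
togo([551.5,242.9,116],(np.cos(np.radians(23)),np.sin(np.radians(23))))
print(tool()[2]['wrist_torque'])
im,m=snap("wrist","w35")
E
```

```text
time_s: 53.7
tool_pos: [551.7, 243.3, 170.5]
eef_rot: [-3.072, -0.652, -0.002]
force: [0.3, 2.5, 2.3]
grip_width: 0.135
togo dp [array([-0.4,  0.3,  0.6]), np.float64(1.0)] grasp [551.8 243.3 116.6] tilt 0.08 F [0.3 2.5 2.3] w 11.5 j6 [ 0.28  0.43 -0.11  1.02  0.    1.43] t 53.7
[ 0.50271287 -0.05575359  0.02028112]
```

View pics/w35.png

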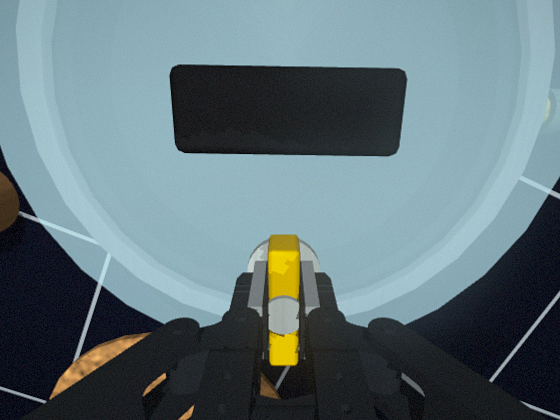

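```bash
python3 -m inch '[{"dp":[0,0,0],"yaw":1,"jaw":8},{"dp":[0,0,0],"yaw":0,"jaw":20},{"dp":[0,0,0],"yaw":0,"jaw":34},{"dp":[0,0,0],"yaw":0,"jaw":36},{"dp":[0,0,0],"yaw":0,"jaw":36}]';python3 -m inch '[{"dp":[0,0,-10],"yaw":0,"jaw":36},{"dp":[0,0,-30],"yaw":0,"jaw":36},{"dp":[0,0,-40],"yaw":0,"jaw":36},{"dp":[0,-20,-40],"yaw":0,"jaw":36},{"dp":[0,-20,0],"yaw":0,"jaw":36}]';python3 -m inch '[{"dp":[0,0,0],"yaw":0,"jaw":36},{"dp":[0,0,0],"yaw":0,"jaw":36}]';python3 - <<'E'
from h import *
togo([551.5,242.9,116],(np.cos(np.radians(23)),np.sin(np.radians(23))))
im,m=snap("wrist","w36",marks=[(522.5,312,131)])
print(lidfit("pics/w36.png",m,proj("wrist",(522.5,312,87),m),angs=np.arange(160,381,3))[:3])
snap("side","s36"); snap("top","t36")
E
```

```text
time_s: 54.25
tool_pos: [551.2, 242.6, 169.8]
eef_rot: [3.078, 0.625, -0.001]
force: [0.1, -0.3, -0.1]
grip_width: 0.423
time_s: 54.75
tool_pos: [538.1, 280.4, 297.7]
eef_rot: [-3.077, -0.623, -0.018]
force: [1.0, 1.0, -0.5]
grip_width: 0.421
time_s: 54.95
tool_pos: [535.5, 279.8, 290.4]
eef_rot: [3.078, 0.627, 0.0]
force: [-0.5, -0.8, -0.3]
grip_width: 0.421
togo dp [array([  0.3,  40.1, 120.5]), np.float64(0.0)] grasp [535.5 279.7 236.5] tilt 0.02 F [-0.5 -0.8 -0.3] w 35.9 j6 [ 0.35  0.37  0.1   1.3  -0.    1.52] t 54.95
(array([525.77940889, 304.78894564]), 74, np.float64(4.181730130753834))
```

View pics/w36.png

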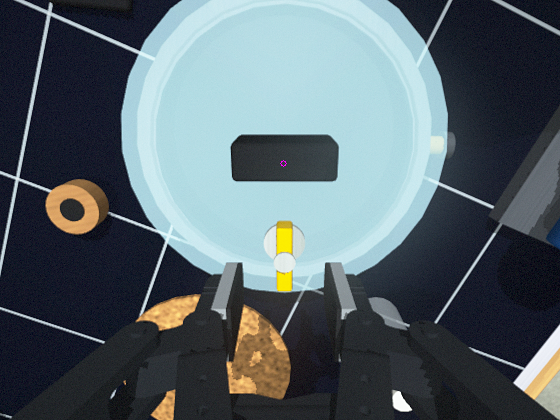

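View pics/s36.png

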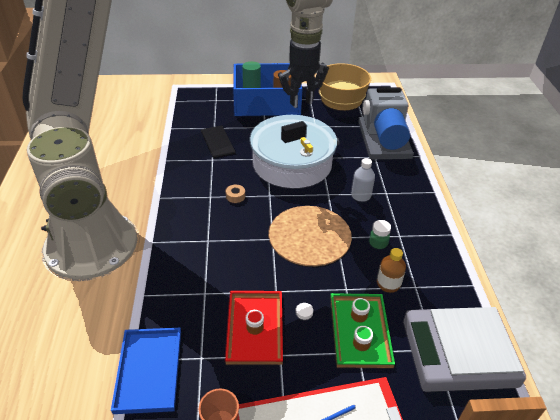

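View pics/t36.png

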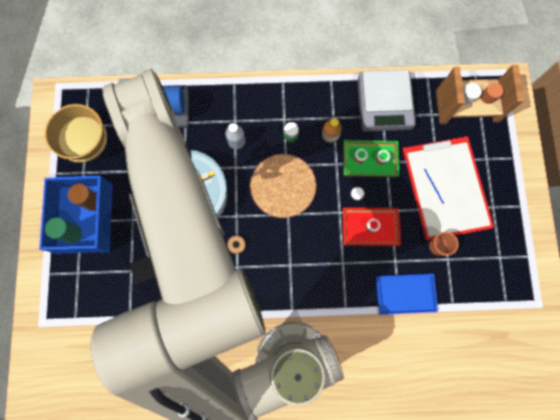

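```bash
python3 - <<'E'
from h import *
m=ctrl.camera_model("wrist")
print(lidfit("pics/w36.png",m,(284,130),angs=np.r_[np.arange(-25,30,3),np.arange(150,205,3)])[:3])
for n,P in dict(g1=(626,-241,44),g2=(621,-311.6,44),r=(399,-262.6,44)).items(): print(n,proj("top",P).round(0),proj("side",P).round(0))
im=cv2.imread("pics/s36.png"); cv2.imwrite("pics/s36z.png",cv2.resize(im[280:375,215:405],None,fx=4,fy=4,interpolation=2))
E
```

```text
(array([523.62769711, 308.5690764 ]), 38, np.float64(0.8858631817467355))
g1 [361. 154.] [360. 304.]
g2 [383. 155.] [364. 332.]
r [373. 224.] [255. 316.]
```

View pics/s36z.png

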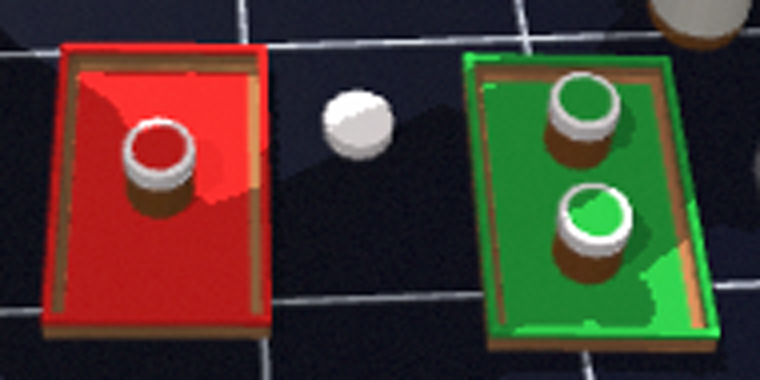

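```bash
python3 - <<'E'
from plant import ctrl
print(ctrl.job_done(), ctrl.read_state()['time_s'])
E
```

```text
the job is handed in; nothing more can be done
the job is handed in; nothing more can be done
```

The job is done and handed in, at about 55 s on the robot's clock (limit 210 s); no verdict is reported back.

**What I did:**
- I turned the tap fully open, lifted the lid off and set it on the cork rest.
- The chamber held three jars: two green, one red. Both green jars went into the green pass tray and the red one into the red reject tray, each set down on contact with the floor. I left the blue look-alike tray alone.
- I put the lid back on the empty chamber, let it go and turned the tap shut.

**What the last checks showed:**
- **Lid:** it seated with the gripper at the same height as before the lift (113.6 mm).
- **Tap:** in line with the lid's x axis to about 1°, so shut.
- **Jars:** all three upright, within 4 px of their expected spots in the top and side pictures.
- **Bystanders:** they look unmoved in the pictures; I did not measure them.
- **Robot:** clear of everything.

**What disagreed or went less cleanly:**
- **Lid centre:** the final fits did not agree well. A full fit was spoiled because the lid was cut off in the picture. A fit on the visible edges and the handle's position put the centre about 3–4 mm from the first measurement, within the 9 mm allowed.
- **Cork rest centre:** the three cameras differed by up to 16 mm, so I set the lid near their mean, inside the 45 mm allowed.
- **Rim touch:** while reaching for the first jar, the open fingers lightly touched something, probably the chamber rim, at about 5 N. I narrowed the jaws and went on.

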